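Put the test adapters back in their lidded case

TASK

Slide the dock's bolt in over the case's tray to hold it down, then draw the deep lid straight up off it and stand the lid upright on the rubber mat. Return every adapter that is on the bench to its own slot in the tray (each slot matches its adapter's shape), standing upright and fully down. Then put the lid back fully home and, only after that, draw the bolt back fully; keep the tray down in the dock throughout and leave the control unit, bottle, screwdriver and plug box alone.

Things in the scene. Friction and masses are not known exactly. Their poses are not given: they have to be found in the camera images.
- dock: Grey steel hold-down dock fixed to the bench, plate 167 x 261 x 10 mm. Origin at bench level under the tray's middle, z up. At its -y end a fixed lip already overhangs the tray's flange (27 mm above the bench), at +y is the sliding bolt; rails 24 mm above the bench along both x sides. Small picture labels on the near (-x) sill show which adapter goes in which slot.
- bolt (a joint): Sliding hold-down bolt: flat steel tongue with an upright black post. 0 = drawn back, clear of the tray; 0.022 m = fully in, 14 mm over the tray's flange (it first meets the flange at 0.008). As the value grows it slides along the dock's -y. About 3 N of friction; stays where left. Drawn back at the start.
- bolt_grip (a point): Point to pinch on the bolt's post, 62 mm above the bench, on the post's axis. The post is 20 mm wide along the dock's x, 16 mm along y, its top 13 mm above this point. This point moves with the bolt; its axes are parallel to the dock's.
- tray: Loose grey tray, 0.3 kg, lying in the dock on its plate. Origin: centre of underside, axes as the dock's. Flange 114 (x) x 232 (y) x 8 mm; on it a block 80 x 180 mm, top 60 mm above the origin, with a row of four slots along y. Sprung pads on the block's x sides hold the lid with about 7 to 12 N of drag (up to 20 N pushing it on) until it has risen about 38 mm; unbolted, the tray comes up with the lid.
- lid: Deep aluminium lid over the tray's block, 0.35 kg. Origin: centre of its open lower edge, z up. Outside 92 (x) x 192 (y) x 98 mm high, inside 86 x 186 x 95 mm (3 mm clearance a side; mouth flared 2 mm over its last 10 mm). Fully home its origin is 8 mm above the tray's. On top, centred, a black grip bar 20 (x) x 80 (y) mm, from 98 to 134 mm above the origin. Fits both ways round.
- mat: Thin black rubber mat fixed on the bench for setting the lid down, 125 (x) x 205 (y) x 3 mm. Origin at the centre of its underside at bench level; the lid stands on it with its long side along the mat's y.
- oblong: Oblong adapter: steel foot 58 (x) x 30 (y) mm, 26 mm high, and on it a black grip 46 (x) x 20 (y) mm, up to 62 mm above its underside; 160 g. Standing upright on the bench. Origin at the centre of its underside, z up. May be absent. Seated in its slot it stands 36 mm proud of the tray's block.
- slot_oblong (a point): Centre of the floor of the oblong adapter's slot in the tray, 26 mm below the block's top; 64 (x) x 36 (y) mm opening, the only long one. Axes as the tray's. Moves with the tray.
- square: Square adapter: steel foot 30 x 30 mm, 26 mm high, and on it a black grip 26 x 26 mm, up to 62 mm above its underside; 120 g. Standing upright on the bench. Origin at the centre of its underside, z up. May be absent. Seated in its slot it stands 36 mm proud of the tray's block.
- slot_square (a point): Centre of the floor of the square adapter's slot in the tray, 26 mm below the block's top; 36 x 36 mm opening. Axes as the tray's. Moves with the tray.
- round: Round adapter: steel foot 32 mm across, 26 mm high, and on it a black grip 26 mm across, up to 62 mm above its underside; 120 g. Standing upright on the bench. Origin at the centre of its underside, z up. May be absent. Seated in its slot it stands 36 mm proud of the tray's block.
- slot_round (a point): Centre of the floor of the round adapter's slot in the tray, 26 mm below the block's top; round opening 38 mm across. Axes as the tray's. Moves with the tray.
- tee: Tee adapter: steel foot 42 (x) x 30 (y) mm, 26 mm high, and on it a black grip shaped like a T seen from the side, its head 40 (x) x 20 (y) mm from 40 to 62 mm above the underside on a 14 mm stem, up to 62 mm above its underside; 140 g. Standing upright on the bench. Origin at the centre of its underside, z up. May be absent. Seated in its slot it stands 36 mm proud of the tray's block.
- slot_tee (a point): Centre of the floor of the tee adapter's slot in the tray, 26 mm below the block's top; 48 (x) x 36 (y) mm opening. Axes as the tray's. Moves with the tray.
- ecu: Engine control unit, aluminium box about 150 x 180 x 36 mm beyond the dock; leave alone. Origin under its middle.
- bottle: Water bottle, 72 mm across, 210 mm high; leave alone. Origin under its middle.
- driver: Screwdriver lying on the bench at the left; leave alone.
- dongle: Black plug box 50 x 100 x 24 mm lying at the right; leave alone. Origin under its middle.
Mind the look-alikes: they are no part of the job. What is meant by the lid is not green, and is the smaller of those in its own colour.

How it is judged (in metres and radians):
On the way, in this order (a step that is already met when the one before it is completed fails the run):
1. the bolt is slid in over the tray's flange, the lid still on (value of joint bolt above 0.016 m and z of lid in the frame of tray below 0.011 m), for 0.2 s.
2. the lid is drawn straight up clear of the tray, still upright and over it, with the bolt in (value of joint bolt above 0.016 m and z of lid in the frame of tray above 0.062 m and horizontal distance between lid and tray below 0.03 m and angle between lid's own z axis and vertical below 0.2 rad), for 0.05 s.
3. the lid stands upright on the mat, released (horizontal distance between lid and mat below 0.05 m and z of lid in the frame of mat below 0.008 m and angle between lid's own z axis and vertical below 0.08 rad and linear speed of lid below 0.02 m/s and contact force between lid and the fingers below 0.1 N), for 0.2 s.
4. every adapter present stands fully down in its own slot, released, the bolt still in (horizontal distance between oblong and slot_oblong below 0.008 m and z of oblong in the frame of slot_oblong between -0.005 and 0.005 m and angle between each of oblong, square, round, tee's own z axis and vertical below 0.12 rad and horizontal distance between square and slot_square below 0.008 m and z of square in the frame of slot_square between -0.005 and 0.005 m and horizontal distance between round and slot_round below 0.008 m and z of round in the frame of slot_round between -0.005 and 0.005 m and horizontal distance between tee and slot_tee below 0.008 m and z of tee in the frame of slot_tee between -0.005 and 0.005 m and linear speed of each of oblong, square, round, tee below 0.02 m/s and value of joint bolt above 0.016 m and contact force between each of oblong, square, round, tee and the fingers below 0.1 N), for 0.2 s.
5. the lid is fully home on the tray, the bolt still in (all of step 1 and horizontal distance between lid and tray below 0.006 m and angle between lid's own z axis and vertical below 0.06 rad), for 0.2 s.
At the end, for the whole second after the job is handed in: Every adapter present is upright in its own slot (within 8 mm sideways and 5 mm in height), the lid is home on the tray (lower edge within 3 mm of the flange, within 6 mm sideways), the tray is flat in the dock (within 3 mm), the bolt is drawn back (below 5 mm), all at rest (horizontal distance between oblong and slot_oblong below 0.008 m and z of oblong in the frame of slot_oblong between -0.005 and 0.005 m and angle between each of oblong, square, round, tee's own z axis and vertical below 0.12 rad and horizontal distance between square and slot_square below 0.008 m and z of square in the frame of slot_square between -0.005 and 0.005 m and horizontal distance between round and slot_round below 0.008 m and z of round in the frame of slot_round between -0.005 and 0.005 m and horizontal distance between tee and slot_tee below 0.008 m and z of tee in the frame of slot_tee between -0.005 and 0.005 m and z of lid in the frame of tray below 0.011 m and horizontal distance between lid and tray below 0.006 m and angle between lid's own z axis and vertical below 0.06 rad and value of joint bolt below 0.005 m and z of tray in the frame of dock below 0.013 m and linear speed of each of lid, tray below 0.02 m/s); the robot touches nothing.
It fails at once if the tray is lifted more than 4 mm off the dock, or tilted more than 2 degrees (z of tray in the frame of dock above 0.014 m or angle between tray's own z axis and vertical above 0.035 rad).
It fails at once if the control unit, bottle, screwdriver or plug box is moved more than 3 cm (distance of any of ecu, bottle, driver, dongle from where it was at the start of the episode above 0.03 m).
Of oblong, square, round, tee only 2 to 4 are there at a start; the rules pass over those that are not, and their reading is None.
At some moment in a run one of oblong, square, round, tee may be knocked a few centimetres aside while the robot is not near it.
It also fails if it takes over 210 s, if anything falls off the work surface, if the arm or the gripper's body presses on something with over 40 N, if the wrist force passes 120 N, or if a joint passes its speed limit or range.

ROBOT

A 7-joint arm with a two-finger parallel gripper is mounted at the origin on the work surface. World frame = base frame: x ahead of the robot, y to its left, z up, the work surface at z = 0. Lengths are in mm, angles in rad, forces in N, time in s.
With the tool pointing down it reaches from about 425 to 875 mm from the base axis. Payload 8.4 kg.
Tool frame: the origin (TCP) lies between the finger pads; the fingertips stand 11 mm ahead of it and the grasp point (between the pads) lies 8 mm behind it (ctrl.tip_reach is the z of the fingertips in the tool frame, in mm); z points along the fingers, x is the direction in which the jaws open and shut, and the axes are right-handed (so a half turn about z gives the same grasp; the last joint's range is limited). The gripper opens to 85 mm and grips with 20 to 120 N. Pads are 22 mm wide; open, the fingers measure 114 mm over their backs; the gripper's body (76 mm by 85 mm) begins 54 mm behind the grasp point. The pads swing forward as they close: fully open they stand 13 mm farther back than shut.
Start: joints at [1.003, 0.333, 0.04, 1.465, -0.013, 1.343, -0.059], TCP at [293.655, -579.855, 242.308] pointing down, gripper open.
Joint ranges: [-2.58, 2.58], [-0.38, 2.09], [-1.3, 1.39], [0.25, 2.4], [-1.5, 4.64], [0.08, 2.09], [-2.65, 2.65]. Speed limits (rad/s): [2.22, 2.22, 2.79, 2.79, 3.14, 3.14, 3.14].

INTERFACE

Orientations are given as a unit quaternion [w, x, y, z].
In Python, from plant import sensors, vision, ctrl, models gives the robot as it stands. The module is installed in compiled form; this text tells all that it offers.
- The arm moves only by the tool drive_tool, never from a script. Its argument "targets" is text: rows parted by semicolons, each of 5 numbers parted by spaces: the shift along the tool's x, y, z in mm, then the turn about the tool's z in degrees, then the opening, from 0 (shut) to 1 (fully open). In form: dx dy dz spin jaw; .... A call has 1 to 20 rows; each row shifts and turns the pose as measured when the row begins, along the tool's axes as they then stand; what a row does not reach is not made up. A row lasts 1/12 s, in which the tool goes at most 41.7 mm and 7.16 degrees, less where a joint would pass 70% of its speed; a pose out of reach is approached as far as the arm can. A call with a gripper value outside its range is refused whole. The fingers move at their own pace and stop on an object; "squeeze" is the grip in N (left out, the last holds). Time passes only in rows, so rows that do not move let the fingers close. It gives the time, the measured TCP pose, the force and the opening at its end, in the units of the state.
- sensors.get_obs(): the state, without advancing time (a new reading comes with each control period).
- vision.capture(name): name is "scene" or "side" or "wrist"; returns a dict with "image" (384x512x3 uint8, red, green, blue), "fx", "fy", "cx", "cy" (pixels), "dist" ([k1, k2, p1, p2, k3] as OpenCV has them; the pictures are not rectified), "xyz" and "orientation" of the camera in the world; the wrist camera has in their place "T_tool_cam" (4x4, takes a point from camera to tool coordinates, whose origin is the TCP and whose axes are the tool frame's). Camera axes: x right, y down, z forward; pixel columns grow to the right and rows downward; lengths in mm; the calibration is good to about 2 mm. A picture is of the moment at which its call begins: read the wrist's pose just before it. There is no depth.
- ctrl.job_done(): hands the job in, once; it reports no verdict.
Trained networks look in the newest picture that a camera, given by its name, has taken for a name from the list of things; names that differ only in an ending like _2 or _b are one class to them, and where a whole thing is asked for, a point or a joint stands for the part that bears it (a point fixed in the world has none). Each returns a list of dicts, best first, with "conf" (0 to 1); they miss things now and then, are a little off and sometimes report something else, mostly with a low value. They report only what shows in the picture. A call takes as long as a camera call. They do not tell look-alikes from the thing itself.
- models.regions_of(thing, camera): "pixels" (384x512 bool, what is visible of it) and "extent" ([left, top, right, bottom] in pixels, round what is visible of it).
The state is a dict: "time_s": time; "joint_pos": joint angles; "joint_vel": joint speeds; "joint_torque": joint torques, N m; "position": TCP position; "ee_rot": TCP orientation; "ft_force": force on the tool from outside, world axes, zero at the start; "ft_torque": the same for the moment, N m; "finger_gap": finger opening in mm.
Only numpy, scipy, OpenCV 4.12 (cv2) and the standard library are available. Lean on these libraries where they do the work, as an engineer would, in place of code of your own. Each camera call takes 0.05 s, during which the arm holds its last target.

## Working session

There is one attempt and no reset: what is moved stays moved. The work goes in short steps, Python scripts to look and compute and a tool call to move; the robot and the scene stay as the last step left them, time stands still between calls to the robot, and variables do not carry over. Pictures are saved under pics/ and viewed, and the job is handed in when it is done.

Besides the shell and the picture viewer there is one more tool, called after "Call:" as a command line: name --argument value ..., lists and objects as JSON in quotes. drive_tool: Moves the arm, as the interface text tells. Its arguments: {"type":"object","properties":{"targets":{"type":"string"},"squeeze":{"type":"number"}},"required":["targets"]}

```bash
mkdir -p pics; cat > h.py <<'E'
import numpy as np, cv2
from scipy.spatial.transform import Rotation as R
from plant import sensors, vision, ctrl, models
def quat(q): return R.from_quat([q[1],q[2],q[3],q[0]])
def cam(name):
    o=sensors.get_obs(); c=vision.capture(name)
    K=np.array([[c['fx'],0,c['cx']],[0,c['fy'],c['cy']],[0,0,1.]]); d=np.array(c['dist'],float)
    if name=='wrist':
        T=np.eye(4); T[:3,:3]=quat(o['ee_rot']).as_matrix(); T[:3,3]=o['position']; T=T@np.array(c['T_tool_cam'])
    else:
        T=np.eye(4); T[:3,:3]=quat(c['orientation']).as_matrix(); T[:3,3]=c['xyz']
    return dict(img=c['image'],K=K,d=d,T=T,name=name)
def ray(c,uv):
    p=cv2.undistortPoints(np.array(uv,float).reshape(-1,1,2),c['K'],c['d']).reshape(-1,2)
    v=np.c_[p,np.ones(len(p))]@c['T'][:3,:3].T
    return c['T'][:3,3],v
def at_z(c,uv,z):
    o,v=ray(c,uv); return o+v*((z-o[2])/v[:,2])[:,None]
def proj(c,P):
    Ti=np.linalg.inv(c['T']); rv,_=cv2.Rodrigues(Ti[:3,:3])
    return cv2.projectPoints(np.array(P,float).reshape(-1,1,3),rv,Ti[:3,3],c['K'],c['d'])[0].reshape(-1,2)
def save(c,fn,crop=None,s=1.5):
    im=c['img'][:,:,::-1].copy()
    if crop: im=im[crop[1]:crop[3],crop[0]:crop[2]]
    cv2.imwrite('pics/'+fn,cv2.resize(im,None,fx=s,fy=s,interpolation=cv2.INTER_CUBIC))
E
python3 - <<'E'
from h import *
np.set_printoptions(precision=1,suppress=True)
o=sensors.get_obs(); print({k:(np.round(v,3) if not isinstance(v,dict) else v) for k,v in o.items()}, ctrl.tip_reach)
for n in ['scene','side','wrist']:
    c=cam(n); save(c,n+'0.png'); print(n,c['T'],c['K'][0,0])
    for t in ['dock','bolt','tray','lid','mat','oblong','square','round','tee','ecu','bottle','driver','dongle']:
        for r in models.regions_of(t,n)[:4]: print(t,round(r['conf'],2),np.round(r['extent']),r['pixels'].sum())
E
```

```text
{'time_s': np.float64(0.0), 'joint_pos': array([ 1. ,  0.3,  0. ,  1.5, -0. ,  1.3, -0.1]), 'joint_vel': array([-0.,  0., -0., -0.,  0., -0.,  0.]), 'joint_torque': array([  0. , -65.9,   1.4, -40.6,   0. ,   0. ,  -0. ]), 'position': array([ 293.5, -579.5,  241.4]), 'ee_rot': array([-0. ,  0.9, -0.5, -0. ]), 'ft_force': array([-0.2, -0.5,  0. ]), 'ft_torque': array([-0., -0., -0.]), 'finger_gap': np.float64(85.372)} 11.0
scene [[  -0.6    0.6   -0.5 1056.1]
 [   0.8    0.5   -0.5  485.3]
 [  -0.    -0.7   -0.7  837.8]
 [   0.     0.     0.     1. ]] 353.9044981892443
dock 0.96 [157. 176. 247. 239.] 1392
bolt 0.57 [220. 207. 240. 230.] 285
tray 0.65 [170. 184. 237. 224.] 275
lid 0.72 [222.  77. 260. 144.] 2378
lid 0.7 [329. 180. 408. 238.] 3379
lid 0.6 [165. 148. 230. 219.] 2681
lid 0.48 [238. 221. 320. 289.] 2711
mat 0.85 [234. 218. 320. 291.] 2817
oblong 0.8 [210. 145. 230. 166.] 271
oblong 0.26 [108. 130. 143. 191.] 1246
square 0.35 [224. 208. 241. 231.] 290
round 0.57 [285. 189. 296. 208.] 165
tee 0.36 [166. 187. 238. 228.] 410
ecu 0.78 [136. 229. 220. 308.] 3646
bottle 0.96 [106
[... 352 characters left out ...]
07
tray 0.18 [251. 140. 282. 153.] 168
lid 0.89 [309. 118. 385. 181.] 3343
lid 0.84 [225. 144. 264. 194.] 1540
lid 0.65 [224. 190. 254. 199.] 52
lid 0.58 [279. 219. 357. 292.] 3638
mat 0.68 [206. 214. 254. 258.] 1679
oblong 0.55 [284. 163. 300. 176.] 244
round 0.73 [281. 207. 294. 226.] 173
round 0.69 [152. 178. 206. 219.] 1728
ecu 0.72 [150. 179. 210. 219.] 1639
ecu 0.19 [281. 206. 294. 226.] 173
bottle 0.59 [218. 106. 236. 157.] 753
driver 0.87 [198. 275. 253. 324.] 328
dongle 0.44 [253. 142. 277. 151.] 138
wrist [[   0.5   -0.9   -0.2  352.6]
 [  -0.9   -0.4   -0.1 -548.8]
 [  -0.     0.3   -1.   374.5]
 [   0.     0.     0.     1. ]] 268.2623402797857
lid 0.84 [  2.   0. 135. 276.] 25433
```

View pics/scene0.png

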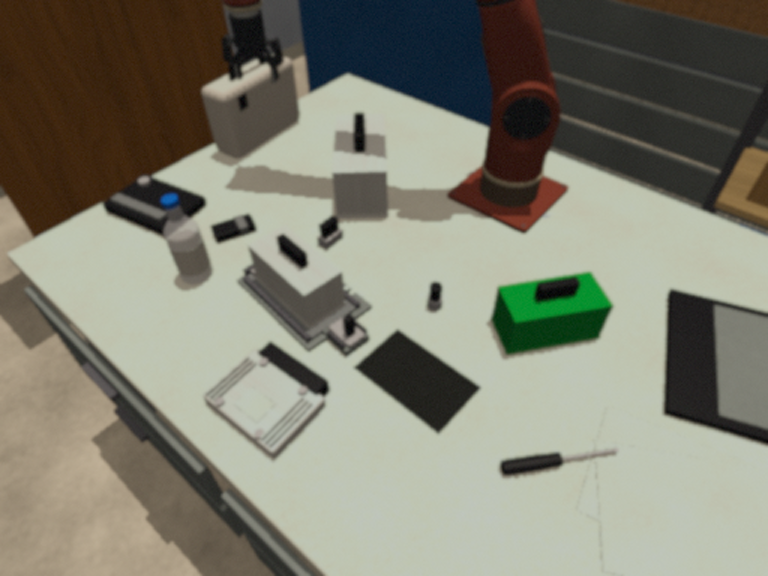

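View pics/side0.png

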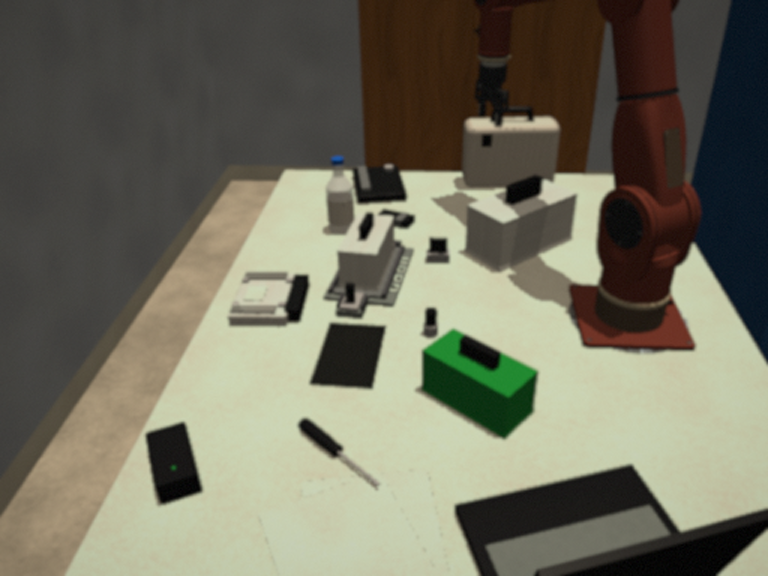

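View pics/wrist0.png

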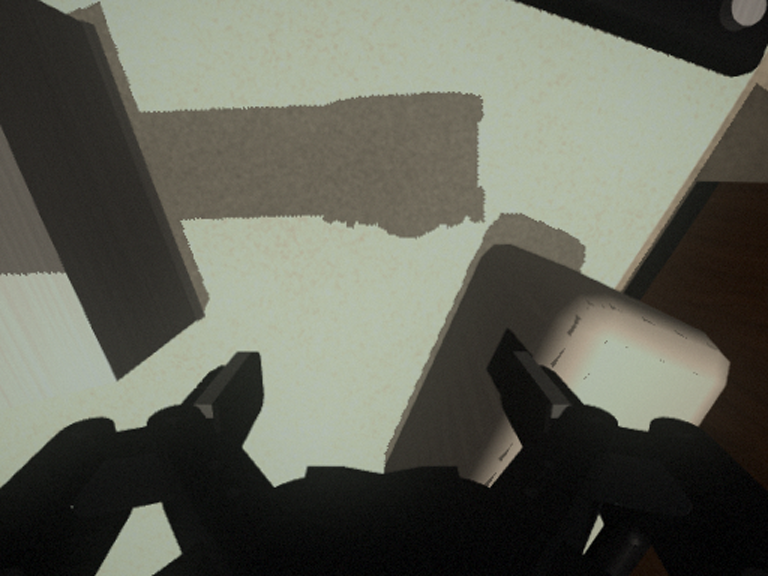

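The lid candidates are grey on the dock at scene px (197,183), a larger grey one at (241,110), and a green one at (368,208). The smaller grey one sitting on the dock fits. Adapters show at (219,155) and (290,198). I'll confirm with a crop and coarse positions.

```bash
python3 - <<'E'
from h import *
np.set_printoptions(precision=1,suppress=True)
c=cam('scene'); save(c,'s1.png',(150,60,330,300),3.2*0.78)
c2=cam('side'); save(c2,'s2.png',(190,90,400,270),3.2)
print('scene adapters',at_z(c,[[219,163],[290,206]],0), 'mat corners',at_z(c,[[265,221],[319,258],[292,287],[238,246]],3))
print('side adapters',at_z(c2,[[292,174],[287,223]],0),'mat',at_z(c2,[[220,216],[256,217],[247,258],[207,255]],3))
# dock
print('lid bar scene',at_z(c,[[186,157],[204,176]],152),'side',at_z(c2,[[247,143],[242,159]],152))
print('bolt top',at_z(c,[[232,211]],75),at_z(c2,[[233,190]],75))
print(sensors.get_obs()['joint_pos'])
E
```

```text
scene adapters [[ 441.1 -215.5    0. ]
 [ 443.    94.9    0. ]] mat corners [[540.5  73.9   3. ]
 [545.9 268.8   3. ]
 [663.5 263.6   3. ]
 [658.7  71.8   3. ]]
side adapters [[ 423.2 -224.6    0. ]
 [ 432.3   86.1    0. ]] mat [[653.7  64.3   3. ]
 [534.5  63.1   3. ]
 [542.3 265.2   3. ]
 [661.  259.5   3. ]]
lid bar scene [[ 595.6 -182.   152. ]
 [ 617.7  -83.2  152. ]] side [[ 584.8 -176.4  152. ]
 [ 588.7  -57.4  152. ]]
bolt top [[616.5  15.5  75. ]] [[613.2  15.5  75. ]]
[ 1.   0.3  0.   1.5 -0.   1.3 -0.1]
```

View pics/s1.png

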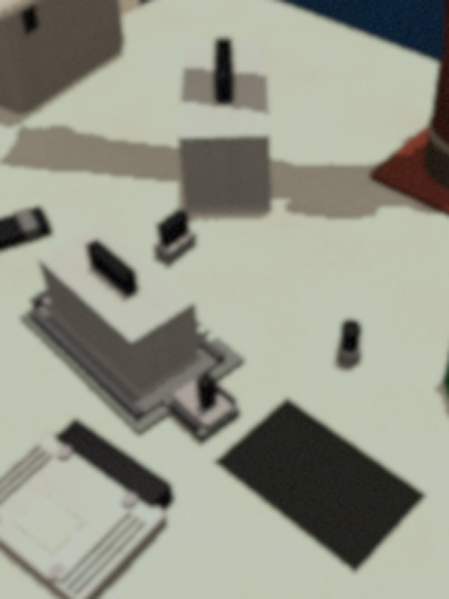

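View pics/s2.png

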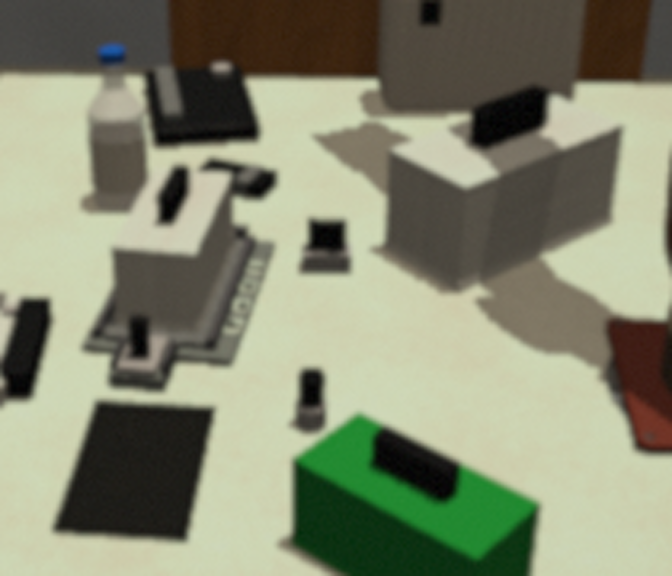

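```bash
cat >> h.py <<'E'
def plan(x=None,y=None,z=None,th=None,quiet=False):
    """target TCP; th = world angle (deg) of tool x. prints spin then shift in tool axes after the spin"""
    o=sensors.get_obs(); M=quat(o['ee_rot']).as_matrix(); p=np.array(o['position'])
    cur=np.degrees(np.arctan2(M[1,0],M[0,0]))
    t=np.array([p[0] if x is None else x,p[1] if y is None else y,p[2] if z is None else z])
    spin=0
    if th is not None:
        spin=-((th-cur+90)%180-90)
    M2=M@R.from_euler('z',spin,degrees=True).as_matrix()
    d=M2.T@(t-p)
    print('t%.2f pos %s th %.2f tilt %.3f gap %.1f F %s | spin %.2f shift %s'%(o['time_s'],np.round(p,1),cur,np.degrees(np.arccos(-M[2,2])),o['finger_gap'],np.round(o['ft_force'],1),spin,np.round(d,1)))
E
python3 - <<'E'
from h import *
print(np.round(np.array(vision.capture('wrist')['T_tool_cam']),2))
plan(600,-100,400,0)
plan(600,-100,400,90)
print(sensors.get_obs()['joint_pos'])
E
```

```text
[[   1.     -0.     -0.     -1.08]
 [   0.      0.96    0.27  -66.62]
 [   0.     -0.27    0.96 -132.21]
 [   0.      0.      0.      1.  ]]
t2.25 pos [ 293.6 -579.9  242.3] th -63.15 tilt 0.003 gap 85.3 F [ 0.3 -0.2  0.6] | spin -63.15 shift [ 306.4 -479.9 -157.7]
t2.25 pos [ 293.6 -579.9  242.3] th -63.15 tilt 0.003 gap 85.3 F [ 0.3 -0.2  0.6] | spin 26.85 shift [-479.9 -306.4 -157.7]
[ 1.00280408  0.33317083  0.03991934  1.4654126  -0.01336307  1.34331784
 -0.05856841]
```

Call:
drive_tool --targets "0 0 -38 0 1;0 0 -38 0 1;0 0 -38 0 1;0 0 -38 0 1;0 0 0 -6.3 1;0 0 0 -6.3 1;0 0 0 -6.3 1;0 0 0 -6.3 1;0 0 0 -6.3 1;0 0 0 -6.3 1;0 0 0 -6.3 1;0 0 0 -6.3 1;0 0 0 -6.3 1;0 0 0 -6.3 1;0 0 0 0 1"

```text
time_s: 3.5
position: [293.2, -579.0, 402.1]
ee_rot: [-0.0, 1.0, 0.025, -0.0]
ft_force: [0.5, 0.5, -0.3]
finger_gap: 85.7
```

```bash
python3 - <<'E'
from h import *
plan(600,-140,450,5)
E
```

```text
t3.50 pos [ 293.2 -579.   402.1] th 2.92 tilt 0.021 gap 85.7 F [ 0.5  0.5 -0.3] | spin -2.08 shift [ 343.9 -410.5  -48. ]
```

Call:
drive_tool --targets "26 -32 -4 -0.2 1;26 -32 -4 -0.2 1;26 -32 -4 -0.2 1;26 -32 -4 -0.2 1;26 -32 -4 -0.2 1;26 -32 -4 -0.2 1;26 -32 -4 -0.2 1;26 -32 -4 -0.2 1;26 -32 -4 -0.2 1;26 -32 -4 -0.2 1;26 -32 -4 -0.2 1;26 -32 -4 -0.2 1;26 -32 -4 0 1;0 0 0 0 1;0 0 0 0 1"

```text
time_s: 4.75
position: [613.9, -141.4, 451.4]
ee_rot: [-0.001, 1.0, 0.012, -0.001]
ft_force: [0.5, -0.2, 0.2]
finger_gap: 85.4
```

```bash
python3 - <<'E'
from h import *
plan(600,-140,450,5)
c=cam('wrist'); save(c,'w1.png')
for t in ['dock','bolt','tray','lid','mat','oblong','square','round','tee']:
    for r in models.regions_of(t,'wrist')[:4]: print(t,round(r['conf'],2),np.round(r['extent']),r['pixels'].sum())
E
```

```text
t4.75 pos [ 613.9 -141.4  451.4] th 1.32 tilt 0.181 gap 85.4 F [ 0.5 -0.2  0.2] | spin -3.68 shift [-13.8  -2.6   1.5]
dock 0.97 [198.  60. 292. 219.] 4163
bolt 0.62 [248.  61. 270.  95.] 695
bolt 0.46 [221.  96. 284. 171.] 534
lid 0.96 [213. 104. 277. 220.] 5615
lid 0.87 [  1. 164. 141. 308.] 10489
lid 0.27 [223.  99. 280. 113.] 424
mat 0.66 [215.   0. 287.  54.] 3233
oblong 0.6 [150. 182. 183. 203.] 591
square 0.27 [211. 108. 281. 218.] 5766
round 0.68 [151.  16. 176.  43.] 388
tee 0.48 [222.  96. 286. 113.] 475
```

View pics/w1.png

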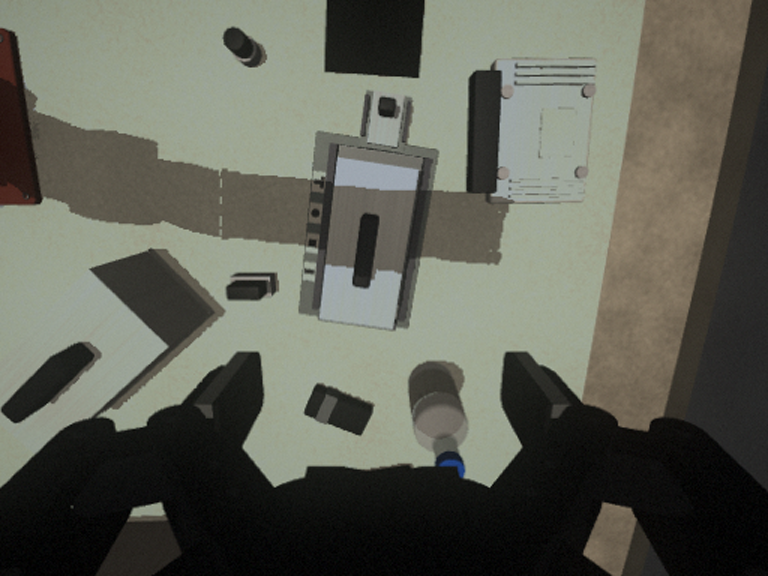

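```bash
python3 - <<'E'
from h import *
np.set_printoptions(precision=1,suppress=True)
c=cam('wrist'); s=1/1.5
f=lambda L,z:at_z(c,np.array(L)*s,z)
save(c,'w2.png',(190,50,310,230),3.3)
print('bar top ends',f([[369,215],[362,287]],152))
print('lid top corners',f([[338,150],[422,157],[394,330],[319,318]],116))
print('plate corners',f([[318,132],[438,151],[407,328],[300,314]],10))
print('post',f([[387,102]],75))
print('adapters', f([[236,42],[251,288]],62))
print('mat',f([[326,72],[419,77]],3))
for t in ['bolt','lid']:
  r=models.regions_of(t,'wrist')[0]
  m=r['pixels'].astype(np.uint8); print(t,cv2.minAreaRect(np.argwhere(m)[:,::-1].astype(np.float32)))
E
```

```text
bar top ends [[ 597.1 -112.4  152. ]
 [ 590.4 -191.6  152. ]]
lid top corners [[ 560.6  -44.8  116. ]
 [ 653.9  -50.2  116. ]
 [ 628.9 -255.4  116. ]
 [ 536.1 -241.8  116. ]]
plate corners [[ 522.5  -15.    10. ]
 [ 685.1  -36.    10. ]
 [ 652.7 -292.3   10. ]
 [ 490.7 -273.6   10. ]]
post [[613.9  13.   75. ]]
adapters [[ 435.3   78.5   62. ]
 [ 436.3 -220.3   62. ]]
mat [[533.   61.1   3. ]
 [655.8  57.5   3. ]]
bolt ((257.0099792480469, 77.43000030517578), (21.637470245361328, 35.63818359375), 8.130102157592773)
lid ((244.52999877929688, 160.2899932861328), (55.15433120727539, 108.18734741210938), 8.13010311126709)
```

View pics/w2.png

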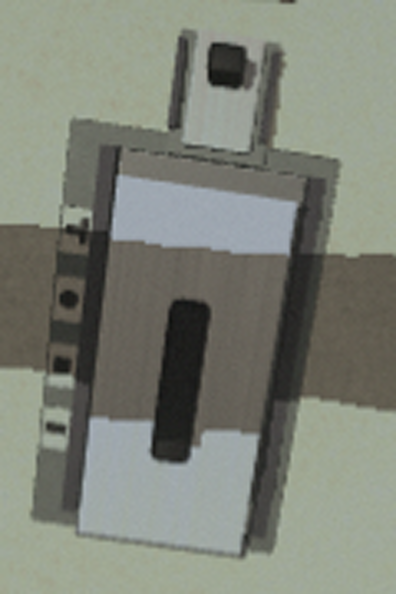

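```bash
python3 - <<'E'
from h import *
plan(614,14,170,-7)
E
```

```text
t5.40 pos [ 612.9 -143.5  451.7] th 1.33 tilt 0.153 gap 85.1 F [ 0.   0.6 -0.9] | spin 8.33 shift [ -17.4 -156.1  282. ]
```

Call:
drive_tool --targets "0 0 0 4.2 1;0 0 0 4.2 1;-1.7 -16 0 0 1;-1.7 -16 28 0 1;-1.7 -16 28 0 1;-1.7 -16 28 0 1;-1.7 -16 28 0 1;-1.7 -16 28 0 1;-1.7 -16 28 0 1;-1.7 -16 28 0 1;-1.7 -16 28 0 1;-1.7 -12 28 0 1;0 0 28 0 1;0 0 0 0 1;0 0 0 0 1;0 0 0 0 1"

```text
time_s: 6.73
position: [616.7, 18.6, 163.2]
ee_rot: [-0.0, 0.998, -0.068, 0.002]
ft_force: [-0.1, 0.2, 0.6]
finger_gap: 85.4
```

```bash
python3 - <<'E'
from h import *
plan(614,14,170,-7)
c=cam('wrist'); save(c,'w3.png')
print(np.round(at_z(c,np.array([[387,100]])/1.5,75),1))
plan(614,14,170,-7)
E
```

```text
t6.73 pos [616.7  18.6 163.2] th -7.76 tilt 0.249 gap 85.4 F [-0.1  0.2  0.6] | spin -0.76 shift [-2.1  4.9 -6.8]
[[633.3 124.3  75. ]]
t6.78 pos [617.3  18.5 164.1] th -7.77 tilt 0.341 gap 85.2 F [-0.1 -0.  -0. ] | spin -0.77 shift [-2.7  4.9 -5.9]
```

View pics/w3.png

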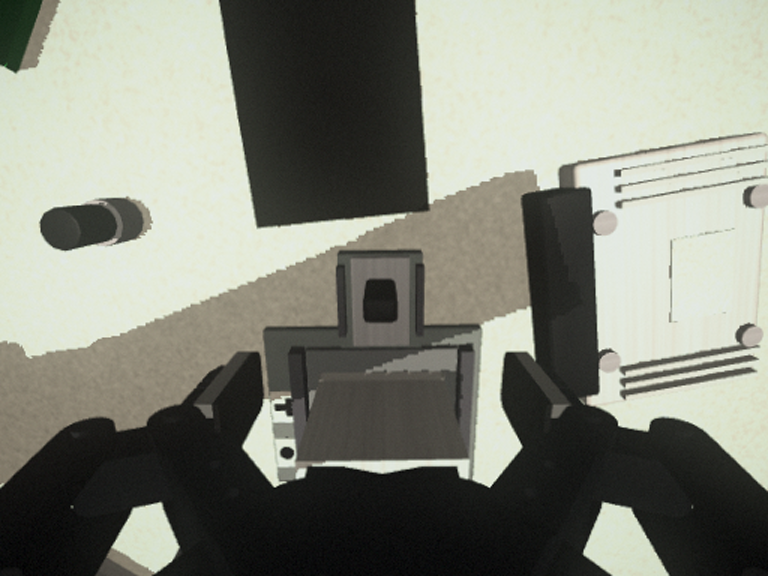

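```bash
python3 - <<'E'
from h import *
plan()
c=cam('wrist'); save(c,'w4.png',(225,155,285,225),8)
print(np.round(at_z(c,np.array([[381,307],[363,290],[398,290],[363,322],[398,322]])/1.5,75),1))
print('lid end',np.round(at_z(c,np.array([[301,460],[468,460]])/1.5,116),1))
print('mat',np.round(at_z(c,np.array([[258,227],[428,210]])/1.5,3),1))
E
```

```text
t6.78 pos [617.3  18.5 164.1] th -7.77 tilt 0.341 gap 85.2 F [-0.1 -0.  -0. ] | spin 0.00 shift [0. 0. 0.]
[[616.   15.4  75. ]
 [607.2  26.9  75. ]
 [627.   24.1  75. ]
 [604.4   7.7  75. ]
 [624.6   4.9  75. ]]
lid end [[564.1 -50.1 116. ]
 [651.8 -62.5 116. ]]
mat [[532.9  65.1   3. ]
 [656.6  60.3   3. ]]
```

View pics/w4.png

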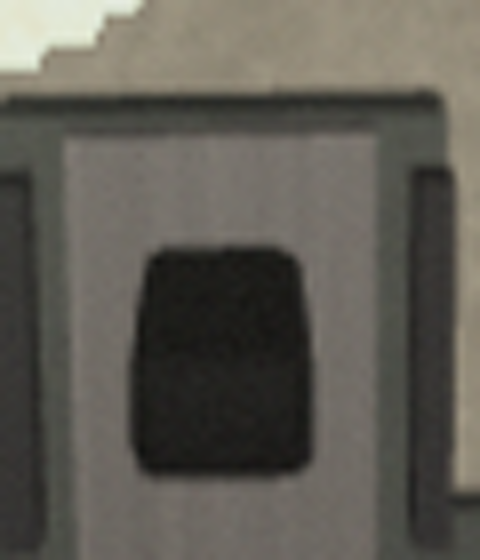

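Call:
drive_tool --targets "-1 2.5 20 -0.4 0.6;-1 2.5 20 -0.3 0.6;0 0 20 0 0.6;0 0 20 0 0.6;0 0 20 0 0.6;0 0 5 0 0.6;0 0 0 0 0.6;0 0 0 0 0.6"

```text
time_s: 7.5
position: [627.5, 9.1, 72.5]
ee_rot: [0.0, 0.998, -0.065, 0.016]
ft_force: [-0.7, -0.1, 0.6]
finger_gap: 51.0
```

```bash
python3 - <<'E'
from h import *
plan(615.5,13.3,58,-7)
c=cam('wrist'); save(c,'w5.png')
E
```

```text
t7.50 pos [627.5   9.1  72.5] th -7.50 tilt 1.863 gap 51.0 F [-0.7 -0.1  0.6] | spin -0.50 shift [-12.9  -2.6  14.1]
```

View pics/w5.png

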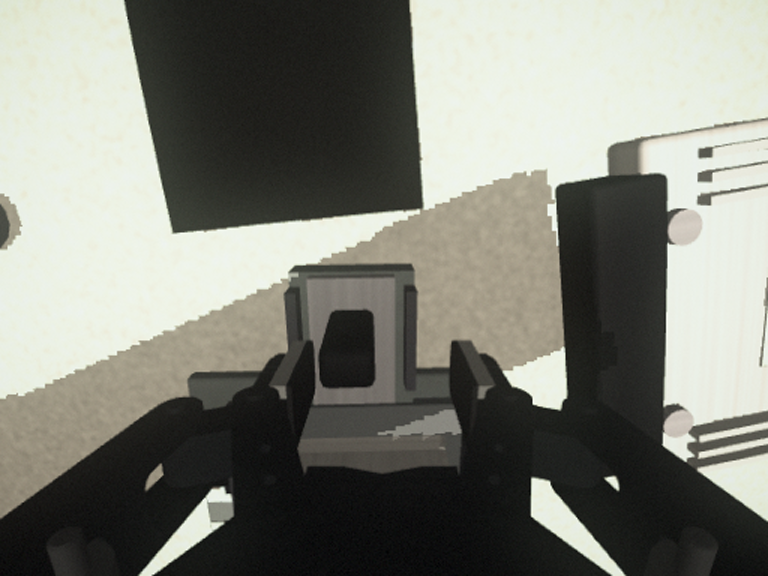

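Call:
drive_tool --targets "0 0 0 0 0.6;0 0 0 0 0.6;0 0 0 0 0.6"

```text
time_s: 7.8
position: [630.1, 9.1, 77.1]
ee_rot: [0.0, 0.998, -0.066, 0.019]
ft_force: [-0.2, 0.2, 0.1]
finger_gap: 51.0
```

```bash
python3 - <<'E'
from h import *
plan(615.5,13.3,58,-7); o=sensors.get_obs(); print(o['joint_pos'],quat(o['ee_rot']).as_matrix()[:,2])
E
```

```text
t7.80 pos [630.1   9.1  77.1] th -7.54 tilt 2.229 gap 51.0 F [-0.2  0.2  0.1] | spin -0.54 shift [-15.7  -2.4  18.5]
[ 0.26529647  0.44086335 -0.44293641  1.70953603  0.22817858  1.0022855
 -0.38862846] [ 0.03880191 -0.00261833 -0.99924349]
```

Call:
drive_tool --targets "0 0 0 0 0.6"

```text
time_s: 7.88
position: [630.4, 9.2, 77.9]
ee_rot: [0.0, 0.998, -0.066, 0.02]
ft_force: [-0.4, -0.8, -0.6]
finger_gap: 51.0
```

Call:
drive_tool --targets "0 0 0 0 0.6"

```text
time_s: 7.97
position: [630.4, 9.2, 78.2]
ee_rot: [0.0, 0.998, -0.066, 0.02]
ft_force: [-1.0, 0.5, -0.2]
finger_gap: 51.3
```

Call:
drive_tool --targets "0 0 0 0 0.6"

```text
time_s: 8.05
position: [630.3, 9.2, 78.4]
ee_rot: [0.0, 0.998, -0.066, 0.02]
ft_force: [-0.4, -0.0, -0.4]
finger_gap: 51.5
```

Call:
drive_tool --targets "0 0 2 0 0.6"

```text
time_s: 8.13
position: [630.5, 9.3, 76.8]
ee_rot: [0.0, 0.998, -0.066, 0.02]
ft_force: [-1.0, 0.8, 1.1]
finger_gap: 51.3
```

Call:
drive_tool --targets "0 0 2 0 0.6"

```text
time_s: 8.22
position: [630.5, 9.4, 74.7]
ee_rot: [0.0, 0.998, -0.065, 0.02]
ft_force: [-1.1, 0.3, 0.4]
finger_gap: 51.4
```

Call:
drive_tool --targets "0 0 2 0 0.6"

```text
time_s: 8.3
position: [630.5, 9.4, 72.5]
ee_rot: [0.0, 0.998, -0.065, 0.02]
ft_force: [-0.9, 1.1, 1.4]
finger_gap: 51.1
```

Call:
drive_tool --targets "0 0 -20 0 0.6"

```text
time_s: 8.38
position: [627.2, 9.2, 88.4]
ee_rot: [0.0, 0.998, -0.065, 0.017]
ft_force: [-0.6, -0.2, -1.2]
finger_gap: 51.1
```

Call:
drive_tool --targets "0 0 -20 0 0.6"

```text
time_s: 8.47
position: [626.0, 9.3, 107.8]
ee_rot: [0.0, 0.998, -0.065, 0.016]
ft_force: [-0.3, -0.1, -0.1]
finger_gap: 51.2
```

Call:
drive_tool --targets "0 0 -20 0 0.6"

```text
time_s: 8.55
position: [624.8, 9.3, 127.3]
ee_rot: [0.0, 0.998, -0.065, 0.015]
ft_force: [-0.1, 0.3, -0.5]
finger_gap: 51.1
```

Call:
drive_tool --targets "0 0 0 0 0.6"

```text
time_s: 8.63
position: [626.8, 9.6, 131.1]
ee_rot: [-0.0, 0.998, -0.065, 0.018]
ft_force: [1.2, -0.8, 0.3]
finger_gap: 51.1
```

Call:
drive_tool --targets "0 0 0 0 0.6"

```text
time_s: 8.72
position: [627.1, 9.5, 131.3]
ee_rot: [0.0, 0.998, -0.065, 0.018]
ft_force: [0.8, 0.7, -0.6]
finger_gap: 51.5
```

Call:
drive_tool --targets "0 0 0 0 0.6"

```text
time_s: 8.8
position: [627.4, 9.5, 131.4]
ee_rot: [-0.0, 0.998, -0.065, 0.019]
ft_force: [0.6, 0.2, 0.9]
finger_gap: 51.4
```

```bash
python3 - <<'E'
from h import *
plan(615.5,13.3,58,-7); o=sensors.get_obs(); print(o['joint_pos'],quat(o['ee_rot']).as_matrix()[:,2])
E
```

```text
t8.80 pos [627.4   9.5 131.4] th -7.50 tilt 2.134 gap 51.4 F [0.6 0.2 0.9] | spin -0.50 shift [-15.   -2.2  72.9]
[ 0.27868302  0.38151641 -0.45732595  1.6679701   0.19444152  1.09891417
 -0.36373565] [ 0.03716108 -0.00240511 -0.99930639]
```

Call:
drive_tool --targets "0 0 -30 0 0.6;0 0 -24 0 0.6;0 0 -18 0 0.6;0 0 -13 0 0.6;0 0 -9 0 0.6;0 0 -6 0 0.6;0 0 -3 0 0.6;0 0 -1 0 0.6;0 0 0 0 0.6"

```text
time_s: 9.55
position: [620.7, 9.0, 230.0]
ee_rot: [0.0, 0.998, -0.065, 0.012]
ft_force: [-0.0, -0.3, -0.3]
finger_gap: 51.5
```

Call:
drive_tool --targets "-4 0 3 0 0.6;-4 0 6 0 0.6;-4 0 9 0 0.6;-3 0 12 0 0.6;0 0 15 0 0.6;0 0 18 0 0.6;0 0 0 0 0.6;0 0 0 0 0.6"

```text
time_s: 10.22
position: [601.2, 11.1, 156.1]
ee_rot: [0.001, 0.998, -0.065, 0.008]
ft_force: [-0.3, 0.3, 0.6]
finger_gap: 51.2
```

Call:
drive_tool --targets "3 0 -30 0 0.6;3 0 -24 0 0.6;3 0 -18 0 0.6;3 0 -13 0 0.6;2 0 -9 0 0.6;2 0 -6 0 0.6;0 0 -3 0 0.6;0 0 -1 0 0.6;0 0 0 0 0.6"

```text
time_s: 10.97
position: [613.5, 9.5, 265.6]
ee_rot: [0.0, 0.998, -0.065, 0.007]
ft_force: [-0.4, -0.2, 0.7]
finger_gap: 51.3
```

```bash
python3 - <<'E'
from h import *
plan(615.5,13.3,58,-7); o=sensors.get_obs(); print(o['joint_pos'],quat(o['ee_rot']).as_matrix()[:,2])
E
```

```text
t10.97 pos [613.5   9.5 265.6] th -7.42 tilt 0.760 gap 51.3 F [-0.4 -0.2  0.7] | spin -0.42 shift [ -1.2  -4.1 207.6]
[ 0.29564996  0.27691572 -0.47355792  1.51515647  0.13159799  1.36762355
 -0.31685049] [ 0.01314558 -0.00177854 -0.99991201]
```

Now a ramped descent.

Call:
drive_tool --targets "0 -1 2 0 0.6;0 -1 5 0 0.6;0 -1 9 0 0.6;0 -1 13 0.4 0.6;0 0 17 0 0.6;0 0 20 0 0.6;0 0 22 0 0.6;0 0 24 0 0.6;0 0 24 0 0.6;0 0 0 0 0.6;0 0 0 0 0.6;0 0 0 0 0.6"

```text
time_s: 11.97
position: [609.5, 14.9, 112.1]
ee_rot: [0.0, 0.998, -0.067, 0.0]
ft_force: [0.8, 0.2, 0.7]
finger_gap: 51.2
```

```bash
python3 - <<'E'
from h import *
plan(615.5,13.3,58,-7); o=sensors.get_obs(); print(quat(o['ee_rot']).as_matrix()[:,2])
E
```

```text
t11.97 pos [609.5  14.9 112.1] th -7.71 tilt 0.053 gap 51.2 F [0.8 0.2 0.7] | spin -0.71 shift [ 6.1  0.8 54.1]
[ 5.06265818e-04 -7.78862048e-04 -9.99999569e-01]
```

Call:
drive_tool --targets "1 0 3 -0.3 0.6;1 0.2 4 -0.3 0.6;1 0.2 5 0 0.6;1 0.2 6 0 0.6;1 0 6 0 0.6;1 0 6 0 0.6;0 0 6 0 0.6;0 0 6 0 0.6;0 0 5 0 0.6;0 0 3 0 0.6;0 0 2 0 0.6;0 0 1 0 0.6;0 0 0 0 0.6"

```text
time_s: 13.05
position: [619.0, 13.6, 58.0]
ee_rot: [0.0, 0.998, -0.062, 0.004]
ft_force: [0.4, 0.5, 0.1]
finger_gap: 51.4
```

```bash
python3 - <<'E'
from h import *
plan(615.5,13.3,58,-7)
c=cam('wrist'); save(c,'w6.png')
E
```

```text
t13.05 pos [619.   13.6  58. ] th -7.06 tilt 0.411 gap 51.4 F [0.4 0.5 0.1] | spin -0.06 shift [-3.4  0.7 -0. ]
```

View pics/w6.png

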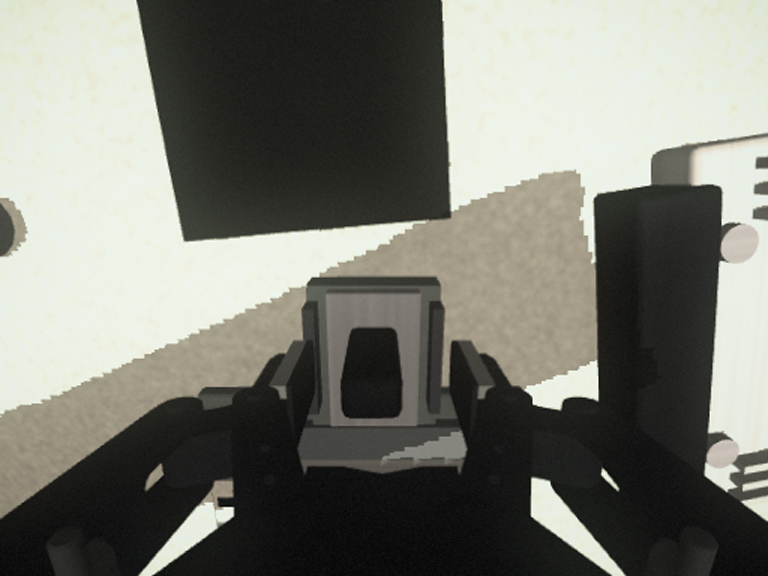

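Call:
drive_tool --targets "-1.5 0 0 0 0.6;-1.5 0 0 0 0.4;0 0 0 0 0.2;0 0 0 0 0;0 0 0 0 0;0 0 0 0 0;0 0 0 0 0;0 0 0 0 0" --squeeze 30

```text
time_s: 13.77
position: [615.6, 14.2, 59.2]
ee_rot: [0.0, 0.998, -0.062, 0.004]
ft_force: [-0.3, 0.2, -0.1]
finger_gap: 19.3
```

Call:
drive_tool --targets "0 1 0 0 0;0 2 0 0 0;0 2 0 0 0;0 2 0 0 0;0 2 0 0 0;0 2 0 0 0;0 0 0 0 0;0 0 0 0 0"

```text
time_s: 14.43
position: [614.5, 5.1, 59.3]
ee_rot: [-0.002, 0.998, -0.061, 0.004]
ft_force: [1.7, 2.7, -1.6]
finger_gap: 19.6
```

```bash
python3 - <<'E'
from h import *
plan(615.5,13.3,58,-7)
c=cam('wrist'); save(c,'w7.png')
E
```

```text
t14.43 pos [614.5   5.1  59.3] th -6.95 tilt 0.509 gap 19.6 F [ 1.7  2.7 -1.6] | spin 0.05 shift [-0.  -8.2  1.3]
```

View pics/w7.png

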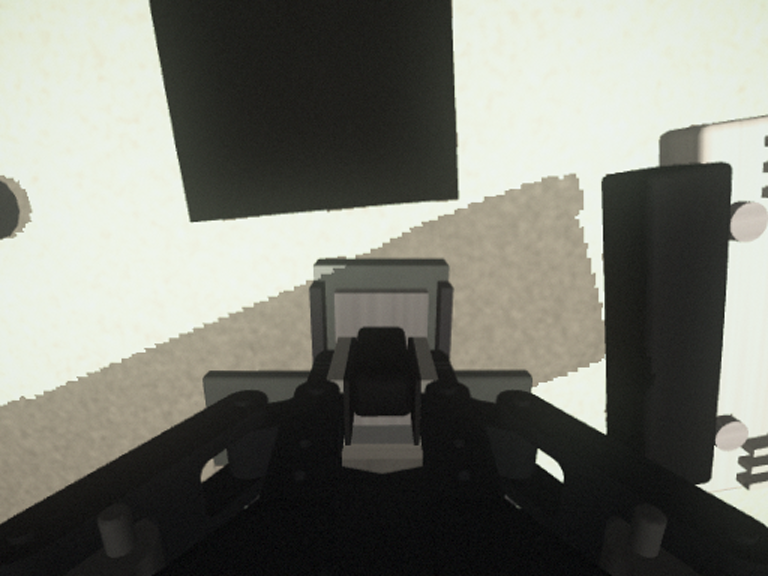

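Call:
drive_tool --targets "0 2.5 0 0 0;0 2.5 0 0 0;0 2.5 0 0 0;0 2.5 0 0 0;0 2.5 0 0 0;0 2 0 0 0;0 0 0 0 0"

```text
time_s: 15.07
position: [613.0, -6.8, 59.2]
ee_rot: [-0.004, 0.998, -0.059, 0.005]
ft_force: [1.5, -0.4, -1.1]
finger_gap: 19.5
```

Call:
drive_tool --targets "0 2 0 0 0;0 2 0 0 0;0 2 0 0 0"

```text
time_s: 15.32
position: [613.0, -6.9, 59.3]
ee_rot: [-0.008, 0.998, -0.057, 0.005]
ft_force: [3.3, 9.0, -3.9]
finger_gap: 19.4
```

```bash
python3 - <<'E'
from h import *
plan(615.5,13.3,58,-7)
c=cam('wrist'); save(c,'w8.png',(150,130,350,330),3)
E
```

```text
t15.32 pos [613.   -6.9  59.3] th -6.55 tilt 1.064 gap 19.4 F [ 3.3  9.  -3.9] | spin 0.45 shift [  0.  -20.3   1.6]
```

View pics/w8.png

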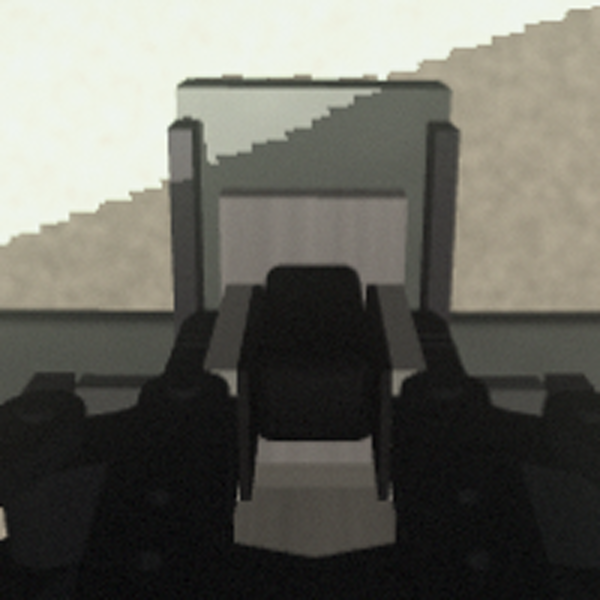

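Call:
drive_tool --targets "0 -0.5 0 0 0.5;0 0 0 0 0.5;0 0 0 0 0.5;0 0 0 0 0.5;0 0 0 0 0.5"

```text
time_s: 15.78
position: [612.9, -10.4, 59.6]
ee_rot: [-0.006, 0.998, -0.058, 0.005]
ft_force: [-0.1, -0.2, -0.1]
finger_gap: 42.8
```

Call:
drive_tool --targets "0 0 -30 0 0.5;0 0 -26 0 0.5;0 0 -22 0 0.5;0 0 -18 0 0.5;0 0 -14 0 0.5;0 0 -11 0 0.5;0 0 -8 0 0.6;0 0 -5 0 0.6;0 0 -3 0 0.6;0 0 -1 0 0.6;0 0 0 0 0.6"

```text
time_s: 16.7
position: [609.2, -16.4, 201.9]
ee_rot: [-0.004, 0.998, -0.06, 0.003]
ft_force: [0.1, -0.2, 0.3]
finger_gap: 51.3
```

```bash
python3 - <<'E'
from h import *
plan(595,-152,250,-7); o=sensors.get_obs(); print(quat(o['ee_rot']).as_matrix()[:,2])
c=cam('wrist'); save(c,'w9.png')
E
```

```text
t16.70 pos [609.2 -16.4 201.9] th -6.93 tilt 0.549 gap 51.3 F [ 0.1 -0.2  0.3] | spin 0.07 shift [  2.6 135.9 -49.2]
[ 0.00604675  0.00743224 -0.9999541 ]
```

View pics/w9.png

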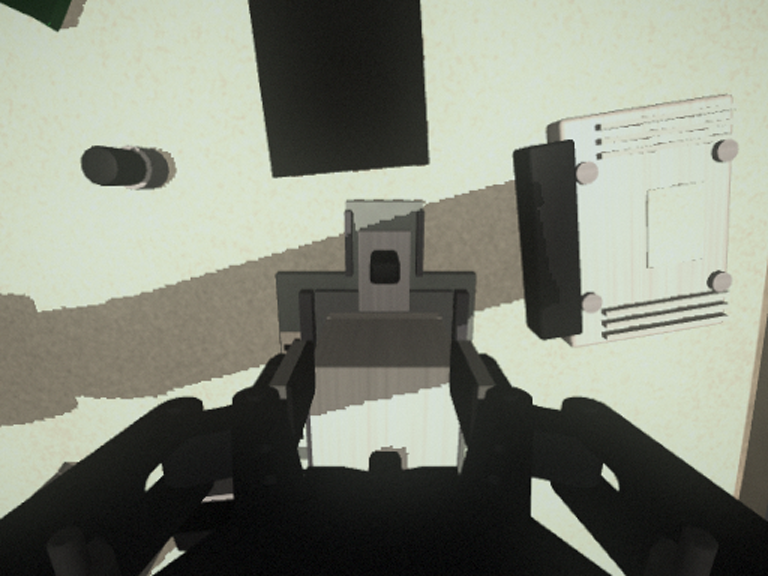

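Call:
drive_tool --targets "0 3 -4 0 0.6;0 7 -4 0 0.6;0 11 -4 0 0.6;0 14 -4 0 0.6;0 14 -4 0 0.6;0 14 -4 0 0.6;0 14 -4 0 0.6;0 14 -4 0 0.6;0 14 -4 0 0.6;0 12 -4 0 0.6;0 8 -3 0 0.6;0 5 -2 0 0.6;0 2 -1 0 0.6;0 0 0 0 0.6;0 0 0 0 0.6"

```text
time_s: 18.0
position: [588.5, -164.7, 248.5]
ee_rot: [-0.003, 0.998, -0.063, 0.0]
ft_force: [-0.4, 0.5, -0.2]
finger_gap: 51.0
```

```bash
python3 - <<'E'
from h import *
plan(595,-152,250,-7); o=sensors.get_obs(); print(quat(o['ee_rot']).as_matrix()[:,2])
c=cam('wrist'); save(c,'w10.png')
E
```

```text
t18.00 pos [ 588.5 -164.7  248.5] th -7.20 tilt 0.366 gap 51.0 F [-0.4  0.5 -0.2] | spin -0.20 shift [  4.9 -13.4  -1.4]
[ 4.14969784e-04  6.37027910e-03 -9.99979623e-01]
```

View pics/w10.png

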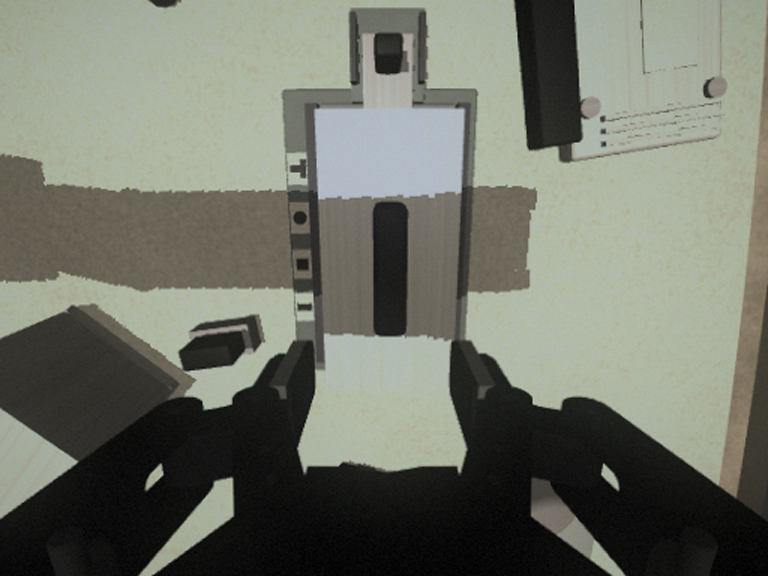

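```bash
python3 - <<'E'
from h import *
np.set_printoptions(precision=1,suppress=True)
c=cam('wrist'); s=1/1.5
print('bar',at_z(c,np.array([[373,203],[408,203],[373,337],[408,337]])*s,152))
print('lid top end',at_z(c,np.array([[314,108],[466,108]])*s,116))
print('post',at_z(c,np.array([[388,63]])*s,75))
g=np.array([[198,360]])
E
```

```text
bar [[ 589.7 -108.5  152. ]
 [ 609.1 -110.9  152. ]
 [ 579.3 -187.7  152. ]
 [ 600.4 -190.4  152. ]]
lid top end [[560.3 -48.7 116. ]
 [652.8 -60.3 116. ]]
post [[610.3 -18.7  75. ]]
```

Call:
drive_tool --targets "0.5 -1.5 1 0 0.6;0.5 -2 3 0 0.6;0.5 -2 5 0 0.6;0.5 -2 7 0 0.6;0.5 -2 9 0 0.6;0.5 -2 10 0 0.6;0.5 -2 10 0 0.6;0.5 -1.5 10 0 0.6;0 0 10 0 0.6;0 0 9 0 0.6;0 0 7 0 0.6;0 0 5 0 0.6;0 0 3 0 0.6;0 0 1 0 0.6;0 0 0 0 0.6"

```text
time_s: 19.35
position: [593.8, -144.0, 145.5]
ee_rot: [-0.004, 0.998, -0.06, -0.002]
ft_force: [-0.3, -0.4, 0.8]
finger_gap: 51.1
```

```bash
python3 - <<'E'
from h import *
plan(594.7,-149.6,131,-7); o=sensors.get_obs(); print(quat(o['ee_rot']).as_matrix()[:,2])
E
```

```text
t19.35 pos [ 593.8 -144.   145.5] th -6.89 tilt 0.552 gap 51.1 F [-0.3 -0.4  0.8] | spin 0.11 shift [ 1.6  5.5 14.5]
[-0.00422257  0.00866438 -0.99995355]
```

Call:
drive_tool --targets "0.5 1 2 0 0.6;0.5 1 2 0 0.6;0.4 1 3 0 0.6;0 1 3 0 0.6;0 1 2 0 0.6;0 0.5 1.5 0 0.6;0 0 0.5 0 0.6;0 0 0 0 0.6"

```text
time_s: 20.02
position: [595.7, -151.0, 131.8]
ee_rot: [-0.004, 0.998, -0.061, -0.001]
ft_force: [-0.4, 0.4, -0.2]
finger_gap: 51.4
```

```bash
python3 - <<'E'
from h import *
plan(594.7,-149.6,131,-7); o=sensors.get_obs(); print(quat(o['ee_rot']).as_matrix()[:,2])
c=cam('wrist'); save(c,'w11.png')
E
```

```text
t20.02 pos [ 595.7 -151.   131.8] th -6.94 tilt 0.441 gap 51.4 F [-0.4  0.4 -0.2] | spin 0.06 shift [-1.1 -1.2  0.9]
[-0.0011157   0.00762207 -0.99997033]
```

View pics/w11.png

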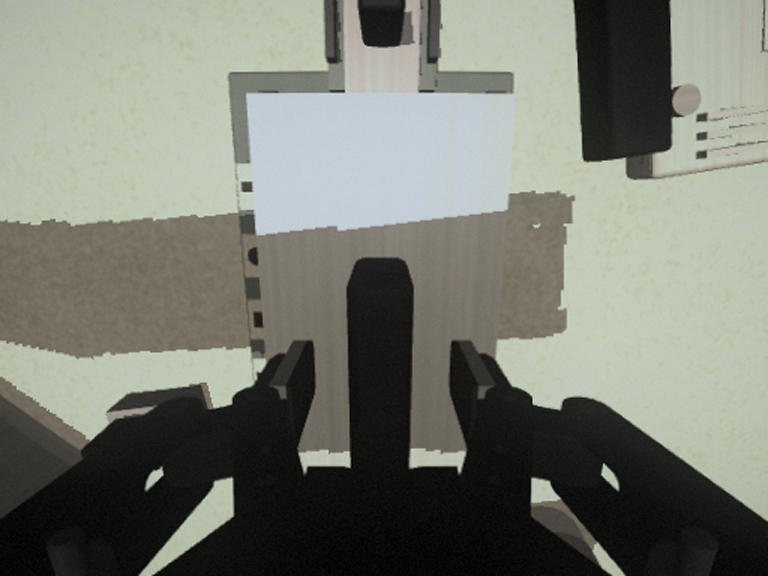

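Call:
drive_tool --targets "-1 0 0 0 0.4;0 0 0 0 0.2;0 0 0 0 0;0 0 0 0 0;0 0 0 0 0;0 0 0 0 0;0 0 0 0 0" --squeeze 70

```text
time_s: 20.65
position: [594.9, -150.7, 132.3]
ee_rot: [-0.004, 0.998, -0.06, -0.0]
ft_force: [-0.6, -0.3, 0.5]
finger_gap: 18.9
```

Call:
drive_tool --targets "0 0 -2 0 0;0 0 -3 0 0;0 0 -3 0 0;0 0 -3 0 0;0 0 -3 0 0"

```text
time_s: 21.07
position: [592.9, -150.4, 142.2]
ee_rot: [-0.005, 0.998, -0.06, -0.003]
ft_force: [3.7, 0.0, -11.3]
finger_gap: 19.0
```

```bash
python3 - <<'E'
from h import *
plan(594.7,-149.6,131,-7); o=sensors.get_obs(); print(quat(o['ee_rot']).as_matrix()[:,2])
E
```

```text
t21.07 pos [ 592.9 -150.4  142.2] th -6.91 tilt 0.650 gap 19.0 F [  3.7   0.  -11.3] | spin 0.09 shift [ 1.8 -0.9 11.2]
[-0.00597674  0.00964711 -0.9999356 ]
```

Call:
drive_tool --targets "0.6 0 -3 0 0;0.6 0 -3 0 0;0.4 0 -3 0 0;0.4 0 -3 0 0;0.2 0 -3 0 0;0.2 0 -3 0 0"

```text
time_s: 21.57
position: [593.9, -150.5, 160.2]
ee_rot: [-0.005, 0.998, -0.06, -0.006]
ft_force: [2.7, 0.5, -13.5]
finger_gap: 19.0
```

```bash
python3 - <<'E'
from h import *
plan(594.7,-150.4,131,-7); o=sensors.get_obs(); print(quat(o['ee_rot']).as_matrix()[:,2])
E
```

```text
t21.57 pos [ 593.9 -150.5  160.2] th -6.89 tilt 0.860 gap 19.0 F [  2.7   0.5 -13.5] | spin 0.11 shift [ 1.1  0.1 29.2]
[-0.01040334  0.01082173 -0.99988732]
```

Call:
drive_tool --targets "0.4 0 -4 0 0;0.4 0 -4 0 0;0.4 0 -4 0 0;0.4 0 -4 0 0;0.2 0 -4 0 0;0.2 0 -4 0 0;0.2 0 -4 0 0;0.2 0 -4 0 0;0 0 -4 0 0;0 0 -4 0 0;0 0 -4 0 0;0 0 -4 0 0;0 0 -4 0 0;0 0 -2 0 0;0 0 0 0 0"

```text
time_s: 22.82
position: [599.4, -151.6, 227.4]
ee_rot: [-0.004, 0.998, -0.06, -0.001]
ft_force: [-0.1, 1.0, -2.4]
finger_gap: 19.4
```

```bash
python3 - <<'E'
from h import *
plan(594.7,-150.4,131,-7); o=sensors.get_obs(); print(quat(o['ee_rot']).as_matrix()[:,2])
for n in ['scene','side']:
  c=cam(n); save(c,n+'3.png')
E
```

```text
t22.82 pos [ 599.4 -151.6  227.4] th -6.90 tilt 0.465 gap 19.4 F [-0.1  1.  -2.4] | spin 0.10 shift [-4.5  0.1 96.4]
[-0.00196557  0.00787124 -0.99996709]
```

View pics/scene3.png

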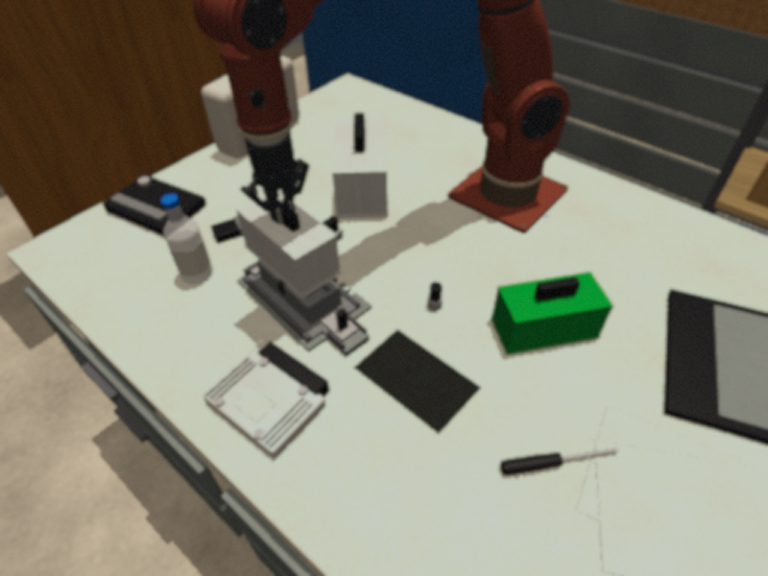

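View pics/side3.png

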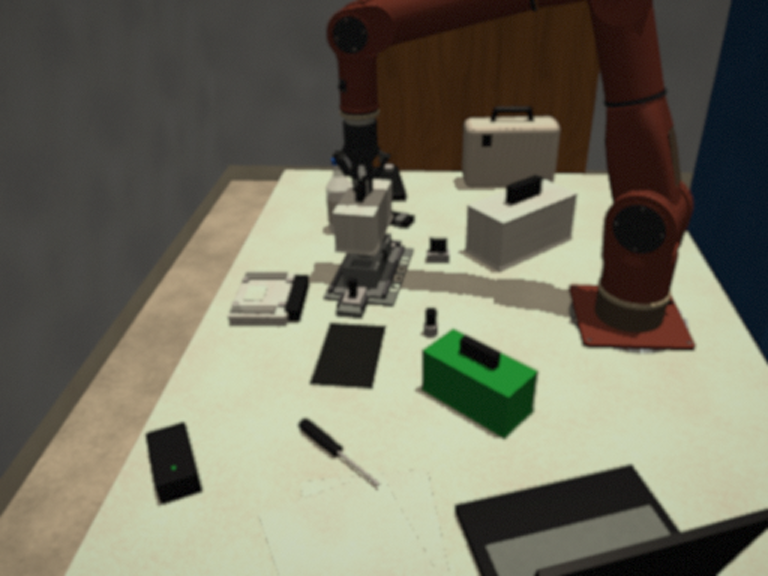

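Call:
drive_tool --targets "0 -3 0 -0.5 0;0 -7 0 -0.5 0;0 -11 0 -0.5 0;0 -15 0 -0.5 0;0 -18 0 -0.5 0;0 -20 0 -0.5 0;0 -20 0 -0.5 0;0 -20 0 -0.5 0;0 -20 0 -0.5 0;0 -20 0 -0.5 0;0 -20 0 0 0;0 -20 0 0 0;0 -20 0 0 0;0 -18 0 0 0;0 -15 0 0 0;0 -12 0 0 0;0 -8 0 0 0;0 -4 0 0 0;0 -2 0 0 0;0 0 0 0 0"

```text
time_s: 24.58
position: [604.0, 168.1, 229.2]
ee_rot: [-0.008, 1.0, 0.002, -0.003]
ft_force: [-0.1, -0.0, -2.6]
finger_gap: 19.1
```

```bash
python3 - <<'E'
from h import *
plan(598.5,164,130,-2); o=sensors.get_obs(); print(quat(o['ee_rot']).as_matrix()[:,2])
c=cam('wrist'); save(c,'w12.png')
E
```

```text
t24.58 pos [604.  168.1 229.2] th 0.21 tilt 0.975 gap 19.1 F [-0.1 -0.  -2.6] | spin 2.21 shift [-4.7  5.8 99.1]
[-0.00537194  0.01614199 -0.99985528]
```

View pics/w12.png

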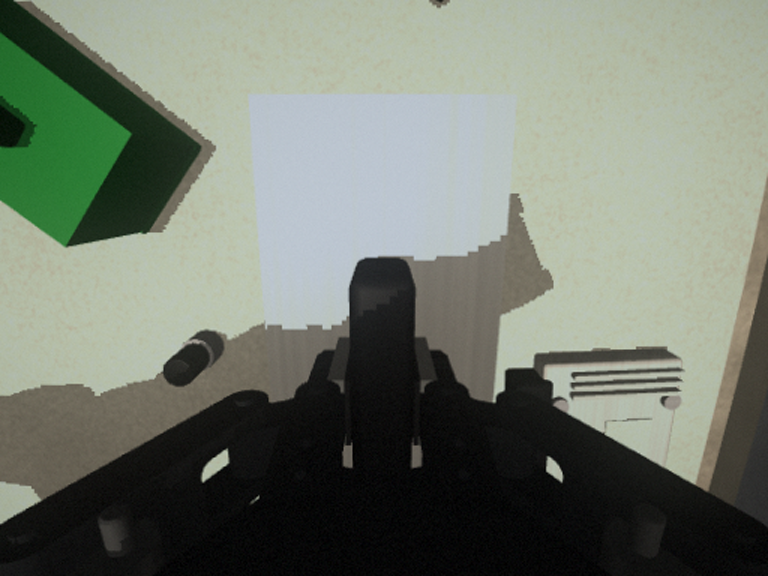

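Call:
drive_tool --targets "-0.5 0.7 2 0.5 0;-0.5 0.8 4 0.5 0;-0.5 0.8 6 0.5 0;-0.5 0.8 8 0.5 0;-0.5 0.8 8 0 0;-0.5 0.8 8 0 0;-0.5 0.8 8 0 0;-0.5 0.5 8 0 0;-0.5 0 8 0 0;0 0 8 0 0;0 0 7 0 0;0 0 6 0 0;0 0 5 0 0;0 0 3 0 0;0 0 2 0 0;0 0 1 0 0;0 0 0 0 0;0 0 0 0 0"

```text
time_s: 26.13
position: [598.8, 156.8, 125.3]
ee_rot: [-0.007, 1.0, -0.021, -0.004]
ft_force: [-0.0, 0.2, -3.1]
finger_gap: 18.8
```

```bash
python3 - <<'E'
from h import *
plan(598.5,164,117,-2); o=sensors.get_obs(); print(quat(o['ee_rot']).as_matrix()[:,2])
E
```

```text
t26.13 pos [598.8 156.8 125.3] th -2.45 tilt 0.887 gap 18.8 F [-0.   0.2 -3.1] | spin -0.45 shift [-0.5 -7.1  8.4]
[-0.00738263  0.01360787 -0.99988015]
```

Call:
drive_tool --targets "0 -1.5 0 0 0;0 -2 0.5 0 0;0 -2 1 0 0;0 -1 1.5 0 0;0 0 1.5 0 0;0 0 1 0 0;0 0 1 0 0;0 0 1 0 0"

```text
time_s: 26.8
position: [599.9, 164.8, 118.8]
ee_rot: [-0.007, 1.0, -0.021, -0.002]
ft_force: [0.1, 0.1, -3.0]
finger_gap: 19.2
```

```bash
python3 - <<'E'
from h import *
plan(598.5,164,117,-2); o=sensors.get_obs(); print(quat(o['ee_rot']).as_matrix()[:,2])
E
```

```text
t26.80 pos [599.9 164.8 118.8] th -2.43 tilt 0.859 gap 19.2 F [ 0.1  0.1 -3. ] | spin -0.43 shift [-1.4  0.9  1.8]
[-0.00465971  0.01424009 -0.99988775]
```

Call:
drive_tool --targets "0 0 0.7 0 0;0 0 0.7 0 0;0 0 0.7 0 0;0 0 0.5 0 0"

```text
time_s: 27.13
position: [599.9, 165.4, 117.4]
ee_rot: [-0.007, 1.0, -0.021, -0.002]
ft_force: [-2.6, -1.5, 3.5]
finger_gap: 19.0
```

Call:
drive_tool --targets "0 0 0.7 0 0;0 0 0.7 0 0;0 0 0 0 0"

```text
time_s: 27.38
position: [599.8, 165.3, 117.6]
ee_rot: [-0.007, 1.0, -0.021, -0.002]
ft_force: [-1.4, 0.1, -0.6]
finger_gap: 18.7
```

Touching down at the expected height, so I'll release.

Call:
drive_tool --targets "0 0 0 0 0.3;0 0 0 0 0.5;0 0 0 0 0.6;0 0 0 0 0.6;0 0 0 0 0.6;0 0 0 0 0.6"

```text
time_s: 27.88
position: [601.1, 165.0, 117.7]
ee_rot: [-0.007, 1.0, -0.021, -0.001]
ft_force: [0.1, 0.2, -0.3]
finger_gap: 51.4
```

Call:
drive_tool --targets "0 0 -3 0 0.6;0 0 -6 0 0.6;0 0 -10 0 0.6;0 0 -14 0 0.6;0 0 -18 0 0.6;0 0 -20 0 0.6;0 0 -20 0 0.6;0 0 -20 0 0.6;0 0 -20 0 0.6;0 0 -20 0 0.6;0 0 -16 0 0.6;0 0 -12 0 0.6;0 0 -8 0 0.6;0 0 -4 0 0.6;0 0 -1 0 0.6;0 0 0 0 0.6"

```text
time_s: 29.22
position: [600.0, 163.2, 331.7]
ee_rot: [-0.008, 1.0, -0.02, 0.003]
ft_force: [-0.3, -0.6, -0.9]
finger_gap: 51.2
```

```bash
python3 - <<'E'
from h import *
plan(595,-150,330,-7); o=sensors.get_obs(); print(quat(o['ee_rot']).as_matrix()[:,2], o['joint_pos'])
c=cam('wrist'); save(c,'w13.png')
c=cam('side'); save(c,'side4.png',(190,90,400,270),3.2)
E
```

```text
t29.22 pos [600.  163.2 331.7] th -2.33 tilt 1.016 gap 51.2 F [-0.3 -0.6 -0.9] | spin 4.67 shift [ 33.2 311.4  -3.6]
[ 0.00603604  0.0166694  -0.99984284] [ 0.11274142  0.28943818 -0.56533979  1.37872368  0.14120696  1.50456996
 -0.48177854]
```

View pics/w13.png

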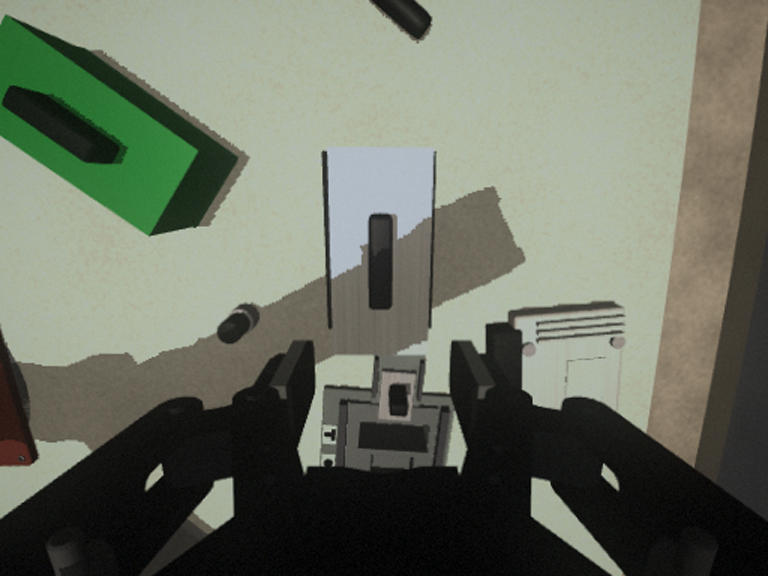

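View pics/side4.png

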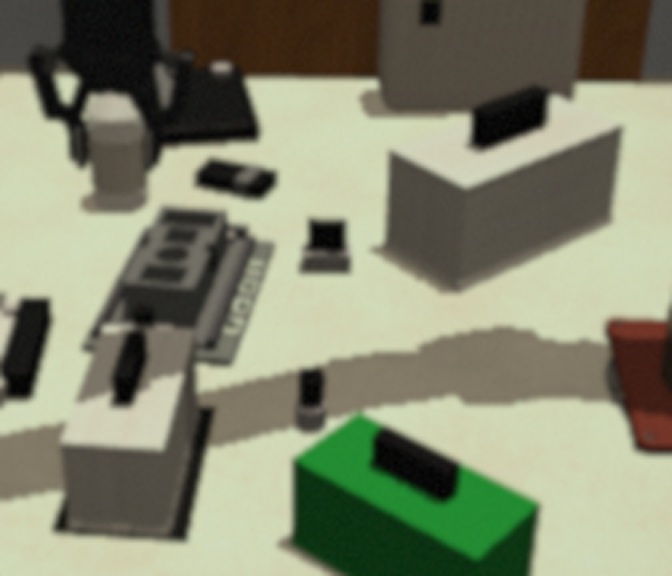

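Call:
drive_tool --targets "0 30 0 0 0.6;0 30 0 0.5 0.6;0 30 0 0.5 0.6;0 28 0 0.5 0.6;0 26 0 0.5 0.6;1 25 0 0.5 0.6;1 24 0 0.5 0.6;1 22 0 0.5 0.6;0 20 0 0.5 0.6;0 18 0 0 0.6;0 16 0 0 0.6;0 14 0 0 0.6;0 12 0 0 0.6;0 10 0 0 0.6;0 8 0 0 0.6;0 6 0 0 0.6;0 4 0 0 0.6;0 2 0 0 0.6;0 1 0 0 0.6;0 0 0 0 0.6"

```text
time_s: 30.98
position: [570.5, -175.8, 307.6]
ee_rot: [-0.01, 0.998, -0.054, -0.011]
ft_force: [0.8, 0.0, -0.8]
finger_gap: 51.4
```

```bash
python3 - <<'E'
from h import *
plan(595,-170,330,-7); o=sensors.get_obs(); print(quat(o['ee_rot']).as_matrix()[:,2])
c=cam('wrist'); save(c,'w14.png')
E
```

```text
t30.98 pos [ 570.5 -175.8  307.6] th -6.18 tilt 1.737 gap 51.4 F [ 0.8  0.  -0.8] | spin 0.82 shift [ 23.   -9.2 -22.8]
[-0.02072754  0.02211861 -0.99954046]
```

View pics/w14.png

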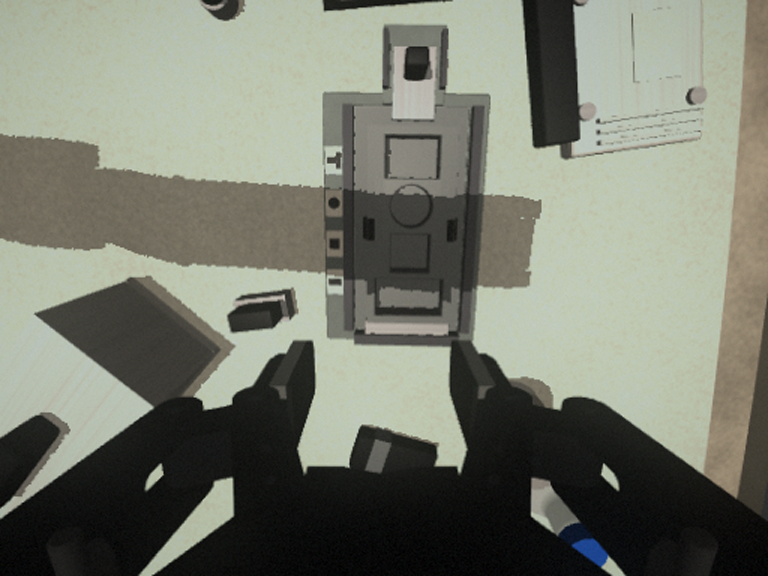

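```bash
python3 - <<'E'
from h import *
np.set_printoptions(precision=1,suppress=True)
c=cam('wrist'); s=1/1.5
save(c,'w15.png',(140,180,210,230),9)
save(c,'w16.png',(210,60,340,240),3.3)
P=at_z(c,np.array([[412,158],[410,206],[410,252],[409,296]])*s,70); print(P)
print(np.linalg.norm(np.diff(P,axis=0),axis=1))
E
```

```text
[[ 600.5  -87.3   70. ]
 [ 594.9 -128.5   70. ]
 [ 591.1 -170.3   70. ]
 [ 586.3 -212.4   70. ]]
[41.6 42.  42.3]
```

View pics/w15.png

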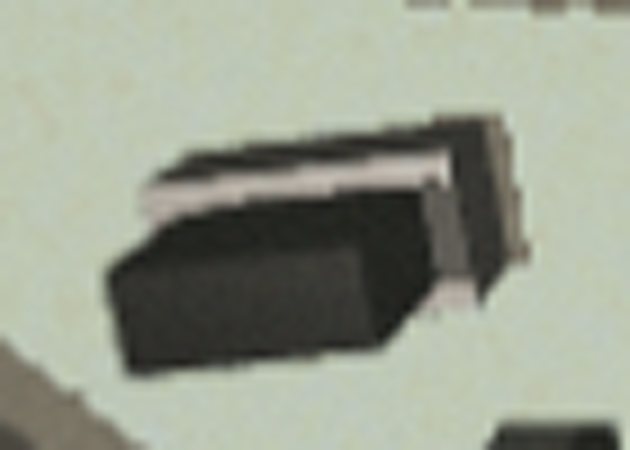

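View pics/w16.png

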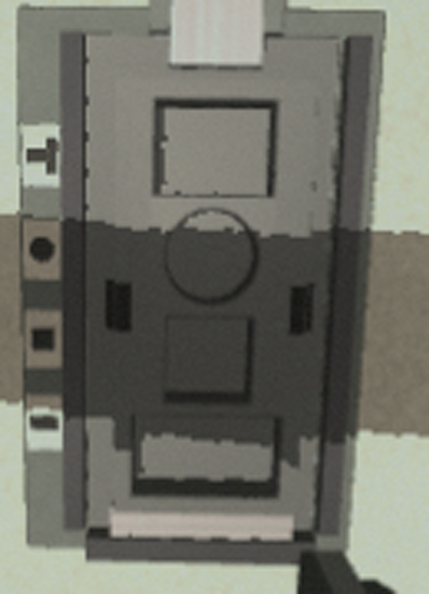

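```bash
python3 - <<'E'
from h import *
np.set_printoptions(precision=1,suppress=True)
c=cam('wrist')
q=np.array([[110,275],[360,250],[383,350],[130,375]])/9+[140,180]
P=at_z(c,q,62); print(P,P.mean(0)); 
d=P[1]-P[0];d2=P[2]-P[3]; print(np.linalg.norm(d),np.linalg.norm(P[3]-P[0]),np.degrees(np.arctan2(d[1],d[0])),np.degrees(np.arctan2(d2[1],d2[0])))
plan()
E
```

```text
[[ 404.6 -216.7   62. ]
 [ 447.6 -216.6   62. ]
 [ 448.4 -234.3   62. ]
 [ 404.4 -234.5   62. ]] [ 426.3 -225.5   62. ]
42.987103746988375 17.80679975743549 0.16753858309402753 0.28653918321508814
t31.13 pos [ 570.6 -175.4  307.7] th -6.15 tilt 1.734 gap 51.4 F [0.  0.4 0.8] | spin 0.00 shift [0. 0. 0.]
```

```bash
python3 - <<'E'
from h import *
np.set_printoptions(precision=1,suppress=True)
c=cam('wrist')
print(at_z(c,np.array([[232,347],[145,278],[219,345]])/1.5,0))
for z in(120,150,180):print(at_z(c,np.array([[155,405],[38,313]])/1.5,z))
E
```

```text
[[ 372.4 -272.8    0. ]
 [ 287.1 -179.2    0. ]
 [ 357.2 -268.8    0. ]]
[[ 345.1 -278.2  120. ]
 [ 260.2 -181.3  120. ]]
[[ 367.  -262.6  150. ]
 [ 290.1 -174.7  150. ]]
[[ 388.9 -247.   180. ]
 [ 319.9 -168.1  180. ]]
```

Call:
drive_tool --targets "0 0 20 0 0.7;0 0 16 0 0.7;0 0 12 0 0.7;0 0 9 0 0.7;0 0 6 0 0.7;0 0 4 0 0.7;0 0 2 0 0.7;0 0 0 0 0.7"

```text
time_s: 31.85
position: [570.4, -172.2, 237.2]
ee_rot: [-0.01, 0.999, -0.052, -0.009]
ft_force: [0.3, 0.3, 0.7]
finger_gap: 59.9
```

```bash
python3 - <<'E'
from h import *
plan(427,-225.5,200,0); o=sensors.get_obs(); print(quat(o['ee_rot']).as_matrix()[:,2])
E
```

```text
t31.85 pos [ 570.4 -172.2  237.2] th -6.01 tilt 1.574 gap 59.9 F [0.3 0.3 0.7] | spin -6.01 shift [-142.8   54.1   38.5]
[-0.01731011  0.02133022 -0.99962262]
```

Call:
drive_tool --targets "0 2 0 -0.5 0.7;0 4 0 -0.5 0.7;0 6 0 -0.5 0.7;0 8 0 -0.5 0.7;0 10 0 -0.5 0.7;0 12 0 -0.5 0.7;0 14 0 -0.5 0.7;0 0 0 0 0.7;0 0 0 0 0.7"

```text
time_s: 32.6
position: [567.3, -235.5, 239.3]
ee_rot: [-0.009, 1.0, -0.019, -0.006]
ft_force: [0.9, 0.8, 0.2]
finger_gap: 60.0
```

```bash
python3 - <<'E'
from h import *
plan(427,-225.5,200,0); o=sensors.get_obs(); print(quat(o['ee_rot']).as_matrix()[:,2])
E
```

```text
t32.60 pos [ 567.3 -235.5  239.3] th -2.21 tilt 1.296 gap 60.0 F [0.9 0.8 0.2] | spin -2.21 shift [-139.8   -9.2   41.3]
[-0.0126119   0.01876934 -0.99974429]
```

Call:
drive_tool --targets "-3 0 0 -0.5 0.7;-6 0 0 -0.5 0.7;-9 0 0 -0.5 0.7;-12 0 0 -0.5 0.7;-14 0 0 0 0.7;-14 0 0 0 0.7;-14 0 0 0 0.7;-14 0 0 0 0.7;-14 0 0 0 0.7;-12 -2 0 0 0.7;-10 -2 0 0 0.7;-7 -2 0 0 0.7;-4 -2 0 0 0.7;-2 0 0 0 0.7;0 0 0 0 0.7;0 0 0 0 0.7"

```text
time_s: 33.93
position: [419.6, -218.2, 242.0]
ee_rot: [-0.009, 1.0, 0.007, -0.006]
ft_force: [-0.0, 0.9, 0.0]
finger_gap: 60.1
```

```bash
python3 - <<'E'
from h import *
plan(427,-225.5,200,0); o=sensors.get_obs(); print(quat(o['ee_rot']).as_matrix()[:,2],o['joint_pos'])
c=cam('wrist'); save(c,'w17.png')
E
```

```text
t33.93 pos [ 419.6 -218.2  242. ] th 0.79 tilt 1.205 gap 60.1 F [-0.   0.9  0. ] | spin 0.79 shift [ 7.9  8.  41.8]
[-0.01133448  0.01771116 -0.9997789 ] [ 0.72641859  0.00303662 -0.33024707  1.8501471  -0.01137813  1.30588242
  0.41287984]
```

View pics/w17.png

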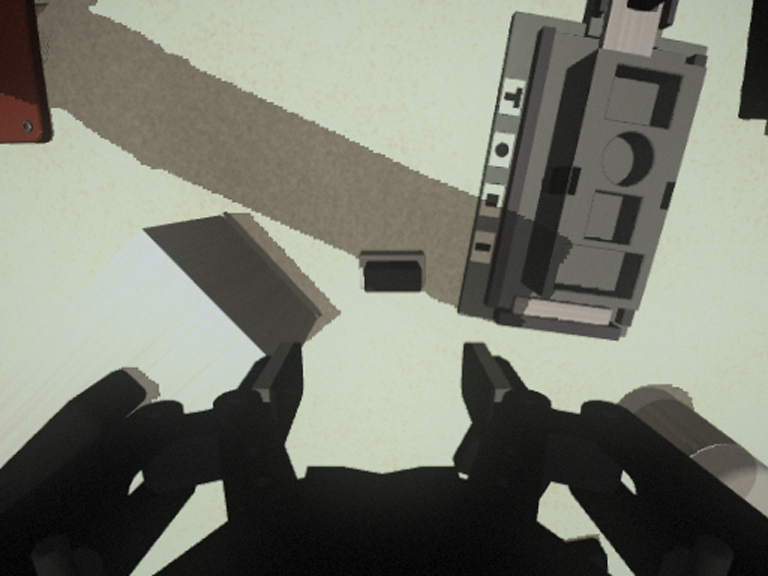

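```bash
python3 - <<'E'
from h import *
np.set_printoptions(precision=1,suppress=True)
c=cam('wrist'); save(c,'w18.png',(220,150,310,210),8)
q=np.array([[365,262],[424,262],[425,291],[364,292]])/1.5
P=at_z(c,q,62); print(P,P.mean(0))
for z in(120,150,180):print(at_z(c,np.array([[268,352],[143,228]])/1.5,z))
print(at_z(c,np.array([[322,314],[340,314],[225,212]])/1.5,0))
E
```

```text
[[ 403.5 -210.4   62. ]
 [ 450.1 -209.6   62. ]
 [ 451.9 -233.2   62. ]
 [ 402.8 -234.9   62. ]] [ 427.1 -222.    62. ]
[[ 340.  -263.4  120. ]
 [ 263.3 -179.5  120. ]]
[[ 349.3 -250.4  150. ]
 [ 281.6 -176.3  150. ]]
[[ 358.6 -237.4  180. ]
 [ 300.  -173.2  180. ]]
[[ 358.4 -274.1    0. ]
 [ 376.1 -273.8    0. ]
 [ 270.1 -176.5    0. ]]
```

View pics/w18.png

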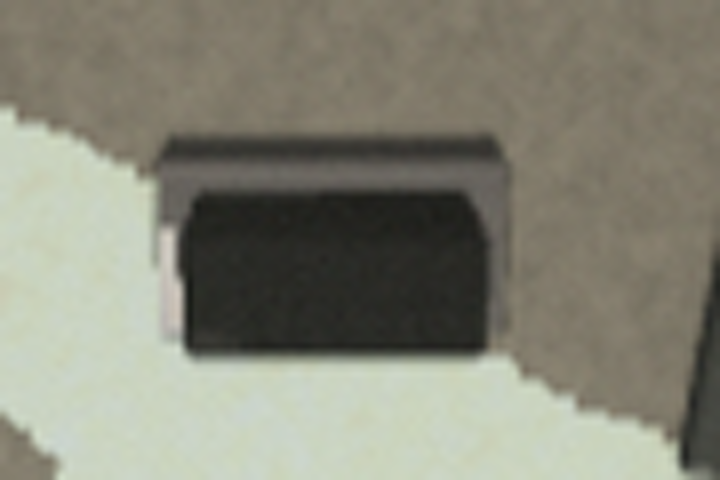

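Call:
drive_tool --targets "0.5 0.6 20 0 0.75;0.5 0.6 18 0 0.75;0.5 0.6 16 0 0.75;0.5 0.6 14 0 0.75;0.5 0.6 12 0 0.75;0.5 0.6 11 0 0.75;0.5 0.6 10 0 0.75;0.5 0.6 9 0 0.75;0.5 0.6 8 0 0.75;0.5 0.6 7 0 0.75;0.5 0 6 0 0.75;0.5 0 5 0 0.75;0.5 0 4 0 0.75;0 0 3 0 0.75;0 0 2 0 0.75;0 0 1 0 0.75;0 0 0 0 0.75"

```text
time_s: 35.45
position: [430.6, -222.4, 87.6]
ee_rot: [-0.009, 1.0, 0.008, -0.003]
ft_force: [0.6, -0.4, 0.3]
finger_gap: 64.4
```

```bash
python3 - <<'E'
from h import *
plan(427.1,-225,42,0.5); o=sensors.get_obs(); print(quat(o['ee_rot']).as_matrix()[:,2])
c=cam('wrist'); save(c,'w19.png')
E
```

```text
t35.45 pos [ 430.6 -222.4   87.6] th 0.92 tilt 1.114 gap 64.4 F [ 0.6 -0.4  0.3] | spin 0.42 shift [-3.2  3.4 45.6]
[-0.00709386  0.01809392 -0.99981113]
```

View pics/w19.png

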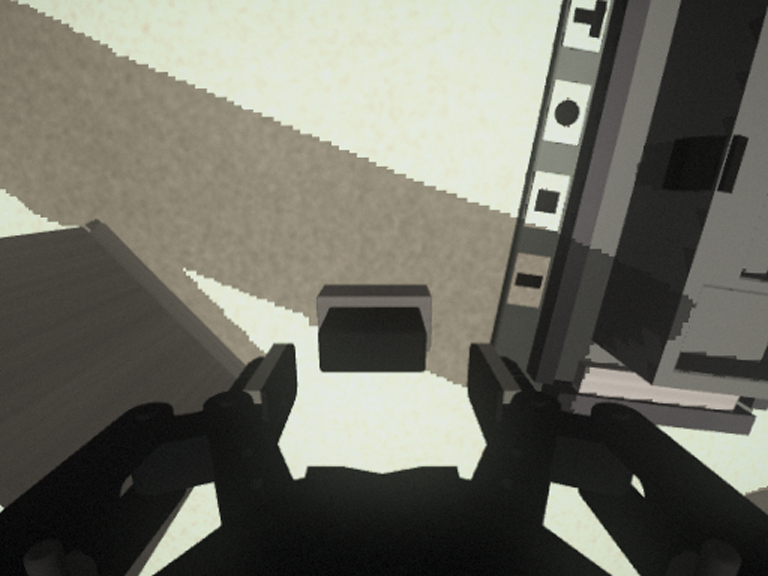

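```bash
python3 - <<'E'
from h import *
np.set_printoptions(precision=1,suppress=True)
plan()
c=cam('wrist'); save(c,'w20.png',(200,180,300,260),7)
q=np.array([[319,335],[426,335],[426,371],[319,371]])/1.5
P=at_z(c,q,62); print(P,P.mean(0))
E
```

```text
t35.50 pos [ 430.6 -222.4   87.7] th 0.91 tilt 1.104 gap 63.9 F [-0.  -0.1 -1.1] | spin 0.00 shift [0. 0. 0.]
[[ 403.1 -217.7   62. ]
 [ 448.1 -216.9   62. ]
 [ 448.9 -233.4   62. ]
 [ 402.7 -234.3   62. ]] [ 425.7 -225.6   62. ]
```

View pics/w20.png

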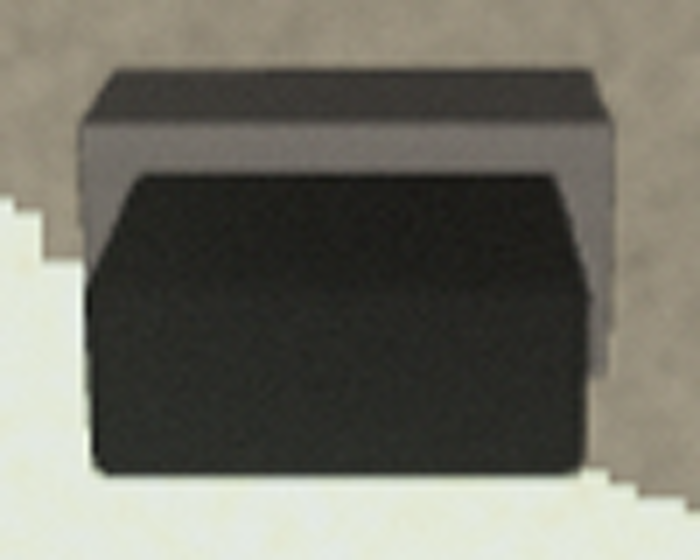

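Call:
drive_tool --targets "-0.8 0.5 2 0 0.75;-0.8 0.5 3 0 0.75;-0.8 0.5 4 0 0.75;-0.8 0.5 5 0 0.75;-0.8 0.5 5 0 0.75;-0.5 0.5 5 0 0.75;0 0 5 0 0.75;0 0 5 0 0.75;0 0 4 0 0.75;0 0 3 0 0.75;0 0 2 0 0.75;0 0 1 0 0.75;0 0 0 0 0.75;0 0 0 0 0.75"

```text
time_s: 36.72
position: [425.4, -225.1, 39.0]
ee_rot: [-0.009, 1.0, 0.008, -0.003]
ft_force: [-0.7, 0.0, 0.2]
finger_gap: 64.1
```

```bash
python3 - <<'E'
from h import *
plan(425.7,-225,42,0.8); o=sensors.get_obs(); print(quat(o['ee_rot']).as_matrix()[:,2])
E
```

```text
t36.72 pos [ 425.4 -225.1   39. ] th 0.91 tilt 1.095 gap 64.1 F [-0.7  0.   0.2] | spin 0.11 shift [ 0.3 -0.1 -3. ]
[-0.00673886  0.01788357 -0.99981737]
```

Call:
drive_tool --targets "0 0 -2 0 0.65;0 0 0 0 0.4;0 0 0 0 0.4;0 0 0 0 0.2;0 0 0 0 0.2;0 0 0 0 0.2" --squeeze 40

```text
time_s: 37.22
position: [425.9, -225.4, 42.2]
ee_rot: [-0.008, 1.0, 0.008, -0.003]
ft_force: [0.2, 0.7, -1.2]
finger_gap: 45.2
```

Call:
drive_tool --targets "0 0 -2 0 0.2;0 0 -4 0 0.2;0 0 -6 0 0.2;0 0 -8 0 0.2;0 0 -10 0 0.2;0 0 -10 0 0.2;0 0 -10 0 0.2;0 0 -10 0 0.2;0 0 -10 0 0.2;0 0 -10 0 0.2;0 0 -8 0 0.2;0 0 -6 0 0.2;0 0 -4 0 0.2;0 0 -2 0 0.2;0 0 0 0 0.2"

```text
time_s: 38.47
position: [427.0, -227.4, 155.2]
ee_rot: [-0.008, 1.0, 0.008, -0.001]
ft_force: [0.7, -0.0, -2.3]
finger_gap: 45.3
```

```bash
python3 - <<'E'
from h import *
plan(586.5,-212.2,150,-7); o=sensors.get_obs(); print(quat(o['ee_rot']).as_matrix()[:,2])
c=cam('wrist'); save(c,'w21.png')
E
```

```text
t38.47 pos [ 427.  -227.4  155.2] th 0.92 tilt 0.897 gap 45.3 F [ 0.7 -0.  -2.3] | spin 7.92 shift [156.5 -34.5   4.9]
[-0.00294222  0.0153699  -0.99987755]
```

View pics/w21.png

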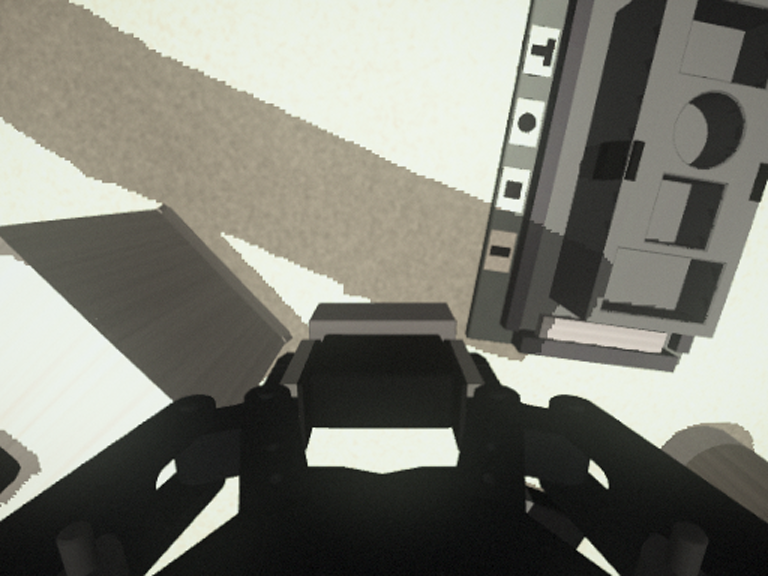

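Call:
drive_tool --targets "3 0 0 1 0.2;6 -1 0 1 0.2;9 -2 0 1 0.2;12 -2 0 1 0.2;14 -3 0 1 0.2;14 -3 0 1 0.2;14 -3 0 1 0.2;14 -3 0 1 0.2;14 -3 0 0 0.2;14 -3 0 0 0.2;12 -3 0 0 0.2;10 -2 0 0 0.2;7 -2 0 0 0.2;5 -1 0 0 0.2;3 0 0 0 0.2;1 0 0 0 0.2;0 0 0 0 0.2;0 0 0 0 0.2"

```text
time_s: 40.02
position: [585.0, -209.1, 142.1]
ee_rot: [-0.011, 0.997, -0.073, -0.01]
ft_force: [0.6, -0.2, -1.3]
finger_gap: 45.8
```

```bash
python3 - <<'E'
from h import *
plan(586.5,-212.2,120,-7); o=sensors.get_obs(); print(quat(o['ee_rot']).as_matrix()[:,2])
c=cam('wrist'); save(c,'w22.png')
E
```

```text
t40.02 pos [ 585.  -209.1  142.1] th -8.36 tilt 1.731 gap 45.8 F [ 0.6 -0.2 -1.3] | spin -1.36 shift [ 2.3  3.3 22. ]
[-0.01933122  0.02320866 -0.99954373]
```

View pics/w22.png

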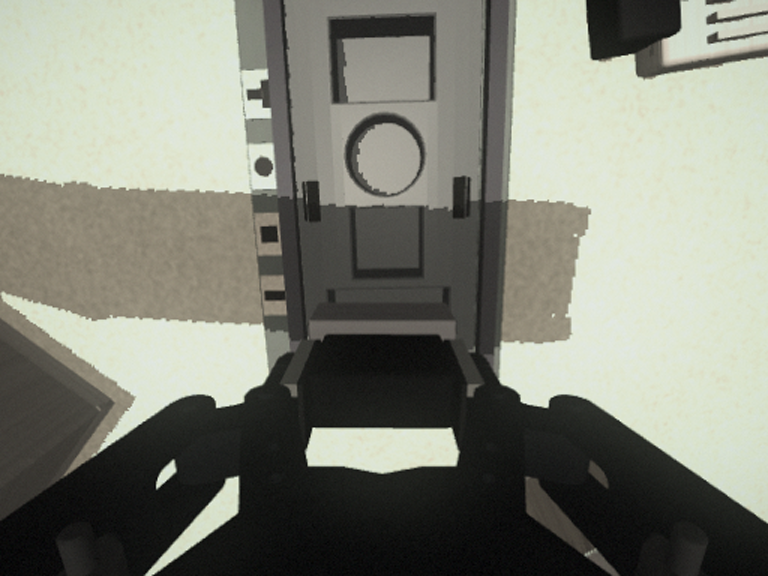

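```bash
python3 - <<'E'
from h import *
np.set_printoptions(precision=1,suppress=True)
c=cam('wrist'); o=sensors.get_obs(); M=quat(o['ee_rot']).as_matrix(); p=np.array(o['position'])
print('tee',at_z(c,np.array([[329,17],[436,14],[435,101],[331,104]])/1.5,70).mean(0))
print('round',at_z(c,np.array([[385,153]])/1.5,70))
print('sq',at_z(c,np.array([[356,206],[422,206],[423,278],[352,278]])/1.5,70).mean(0))
A=at_z(c,np.array([[328,288],[449,288]])/1.5,70);print('obl upper edge',A,A.mean(0),np.linalg.norm(A[1]-A[0]))
zf=p[2]-42+26
F=at_z(c,np.array([[310,319],[455,319],[313,303],[450,303]])/1.5,zf);print('foot',F,F[:2].mean(0),np.linalg.norm(F[1]-F[0]),np.degrees(np.arctan2(F[1,1]-F[0,1],F[1,0]-F[0,0])))
plan(586.5,-212.2,120,-7)
E
```

```text
tee [600.8 -86.6  70. ]
round [[ 595.9 -128.1   70. ]]
sq [ 591.1 -171.8   70. ]
obl upper edge [[ 556.2 -191.    70. ]
 [ 619.4 -200.    70. ]] [ 587.8 -195.5   70. ] 63.769795425400225
foot [[ 558.  -189.8  126.3]
 [ 614.1 -197.7  126.3]
 [ 560.4 -183.6  126.3]
 [ 612.9 -190.9  126.3]] [ 586.  -193.7  126.3] 56.67804540462166 -7.95195580981733
t40.12 pos [ 585.  -209.2  142.3] th -8.36 tilt 1.719 gap 45.2 F [ 0.7  0.8 -1.4] | spin -1.36 shift [ 2.4  3.3 22.2]
```

Call:
drive_tool --targets "0.5 1 1 -0.4 0.2;0.5 1 2 -0.4 0.2;0.5 1 3 -0.3 0.2;0.5 1 3 0 0.2;0.5 0.5 3 0 0.2;0 0.5 3 0 0.2;0 0 3 0 0.2;0 0 2 0 0.2;0 0 1 0 0.2;0 0 0 0 0.2"

```text
time_s: 40.95
position: [585.3, -215.3, 118.8]
ee_rot: [-0.011, 0.998, -0.063, -0.011]
ft_force: [-0.8, 0.0, -2.5]
finger_gap: 45.6
```

```bash
python3 - <<'E'
from h import *
np.set_printoptions(precision=1,suppress=True)
plan(586.5,-213,118,-7.2); o=sensors.get_obs(); print(quat(o['ee_rot']).as_matrix()[:,2]*1000)
c=cam('wrist'); save(c,'w23.png',(180,150,340,300),4)
E
```

```text
t40.95 pos [ 585.3 -215.3  118.8] th -7.21 tilt 1.720 gap 45.6 F [-0.8  0.  -2.5] | spin -0.01 shift [ 0.9 -2.4  0.8]
[ -19.7   22.6 -999.5]
```

View pics/w23.png

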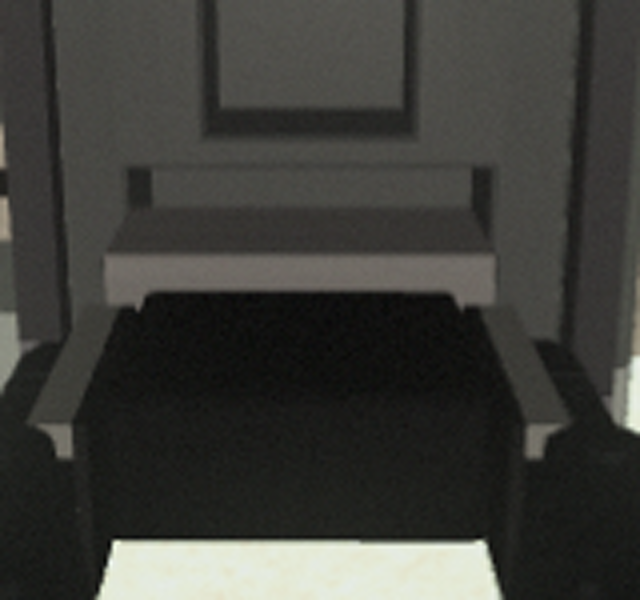

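```bash
python3 - <<'E'
from h import *
np.set_printoptions(precision=1,suppress=True)
c=cam('wrist'); z=sensors.get_obs()['position'][2]-42; f=lambda L:np.array(L)/4+[180,150]
A=at_z(c,f([[127,166],[495,166]]),70);print(A,A.mean(0))
F=at_z(c,f([[128,208],[480,208]]),z);print(F,F.mean(0))
F=at_z(c,f([[105,253],[495,253]]),z+26);print(F,F.mean(0))
E
```

```text
[[ 556.  -191.5   70. ]
 [ 620.  -199.3   70. ]] [ 588.  -195.4   70. ]
[[ 556.5 -197.2   77.1]
 [ 615.9 -204.4   77.1]] [ 586.2 -200.8   77.1]
[[ 557.8 -196.8  103.1]
 [ 614.5 -203.5  103.1]] [ 586.1 -200.2  103.1]
```

Call:
drive_tool --targets "0.6 -1.2 0 0 0.2;0.6 -1 1 0 0.2;0.2 0 2 0 0.2;0.1 0 2 0 0.2;0.1 0 2.5 0 0.2;0.1 0 2.5 0 0.2;0 0 2 0 0.2;0 0 0 0 0.2"

```text
time_s: 41.72
position: [587.9, -212.7, 106.5]
ee_rot: [-0.01, 0.998, -0.063, -0.01]
ft_force: [-0.4, 0.1, -1.4]
finger_gap: 45.4
```

```bash
python3 - <<'E'
from h import *
np.set_printoptions(precision=1,suppress=True)
plan(586.5,-213,118,-7.2); o=sensors.get_obs(); print(quat(o['ee_rot']).as_matrix()[:,2]*1000)
c=cam('wrist'); save(c,'w24.png',(180,150,340,300),4)
E
```

```text
t41.72 pos [ 587.9 -212.7  106.5] th -7.20 tilt 1.641 gap 45.4 F [-0.4  0.1 -1.4] | spin 0.00 shift [ -1.6   0.3 -11.5]
[ -18.2   22.1 -999.6]
```

View pics/w24.png

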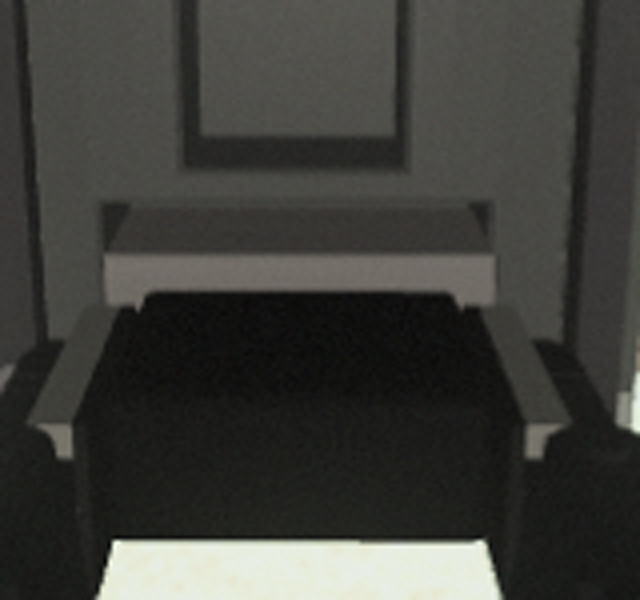

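Call:
drive_tool --targets "-0.3 0 1.5 0 0.2;-0.3 -0.1 2 0 0.2;0 -0.1 2 0 0.2;0 -0.1 2 0 0.2;0 -0.1 2 0 0.2;0 -0.1 2 0 0.2;0 0 2 0 0.2;0 0 1.5 0 0.2;0 0 0 0 0.2"

```text
time_s: 42.52
position: [587.1, -211.8, 90.2]
ee_rot: [-0.01, 0.998, -0.063, -0.01]
ft_force: [-0.4, -0.4, -1.4]
finger_gap: 45.3
```

```bash
python3 - <<'E'
from h import *
plan(586.5,-213,86,-7.2)
E
```

```text
t42.52 pos [ 587.1 -211.8   90.2] th -7.21 tilt 1.624 gap 45.3 F [-0.4 -0.4 -1.4] | spin -0.01 shift [-0.4  1.3  4.2]
```

Call:
drive_tool --targets "0 0.3 1 0 0.2;0 0.2 1 0 0.2;0 0 1 0 0.2;0 0 1 0 0.2"

```text
time_s: 42.85
position: [587.1, -212.3, 86.1]
ee_rot: [-0.01, 0.998, -0.063, -0.009]
ft_force: [-4.3, 0.7, 10.7]
finger_gap: 45.5
```

Call:
drive_tool --targets "0 0 0.8 0 0.2;0 0 0.8 0 0.2"

```text
time_s: 43.02
position: [587.2, -212.3, 86.2]
ee_rot: [-0.01, 0.998, -0.063, -0.009]
ft_force: [-3.7, 1.1, 5.6]
finger_gap: 45.4
```

Floor contact came at z 86, as expected. I'll release and rise.

Call:
drive_tool --targets "0 0 0 0 0.65;0 0 0 0 0.7;0 0 0 0 0.7;0 0 0 0 0.7;0 0 -2 0 0.7;0 0 -5 0 0.7;0 0 -9 0 0.7;0 0 -13 0 0.7;0 0 -15 0 0.7;0 0 -15 0 0.7;0 0 -15 0 0.7;0 0 -15 0 0.7;0 0 -15 0 0.7;0 0 -15 0 0.7;0 0 -15 0 0.7;0 0 0 0 0.7;0 0 0 0 0.7"

```text
time_s: 44.43
position: [591.2, -215.3, 241.0]
ee_rot: [-0.009, 0.998, -0.063, -0.004]
ft_force: [0.2, -0.1, 0.1]
finger_gap: 59.9
```

```bash
python3 - <<'E'
from h import *
plan(436,85,230,-7.2); o=sensors.get_obs(); print(quat(o['ee_rot']).as_matrix()[:,2]*1000)
c=cam('wrist'); save(c,'w25.png')
E
```

```text
t44.43 pos [ 591.2 -215.3  241. ] th -7.18 tilt 1.123 gap 59.9 F [ 0.2 -0.1  0.1] | spin 0.02 shift [-191.5 -278.3   17.6]
[  -7.30379347   18.18538684 -999.80795471]
```

View pics/w25.png

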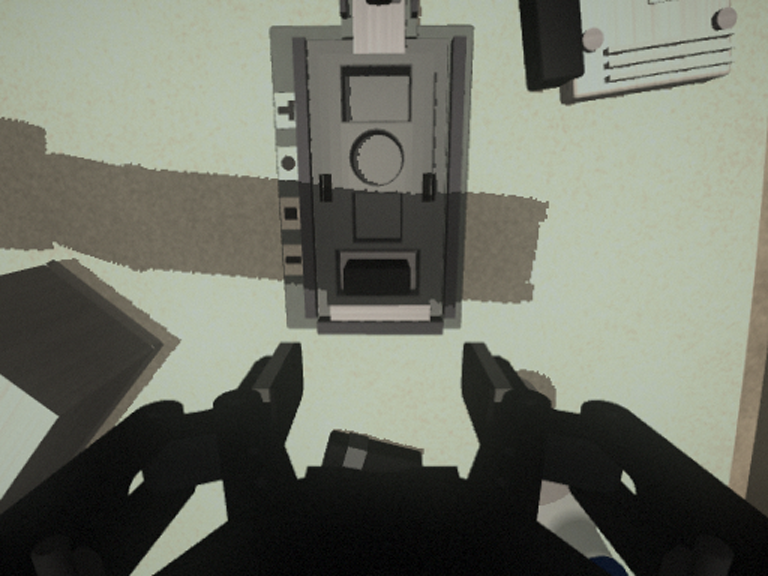

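Call:
drive_tool --targets "0 -32 0 0 0.6;-4 -30 0 0 0.6;-8 -28 0 0 0.6;-12 -26 0 0 0.6;-15 -24 0 0 0.6;-15 -22 0 0 0.6;-15 -20 0 0 0.6;-15 -18 0 0 0.6;-15 -16 0 0 0.6;-15 -14 0 0 0.6;-15 -12 0 0 0.6;-14 -10 0 0 0.6;-12 -8 0 0 0.6;-10 -6 0 0 0.6;-8 -4 0 0 0.6;-5 -3 0 0 0.6;-3 -2 0 0 0.6;-1 -1 0 0 0.6;0 0 0 0 0.6"

```text
time_s: 46.07
position: [432.0, 92.9, 238.0]
ee_rot: [-0.008, 0.998, -0.064, -0.011]
ft_force: [1.2, 0.3, -0.2]
finger_gap: 51.1
```

```bash
python3 - <<'E'
from h import *
plan(436,85,230,0); o=sensors.get_obs(); print(quat(o['ee_rot']).as_matrix()[:,2]*1000)
c=cam('wrist'); save(c,'w26.png')
E
```

```text
t46.07 pos [432.   92.9 238. ] th -7.38 tilt 1.567 gap 51.1 F [ 1.2  0.3 -0.2] | spin -7.38 shift [4.2 8.  7.8]
[ -21.85072323   16.44985289 -999.62590414]
```

View pics/w26.png

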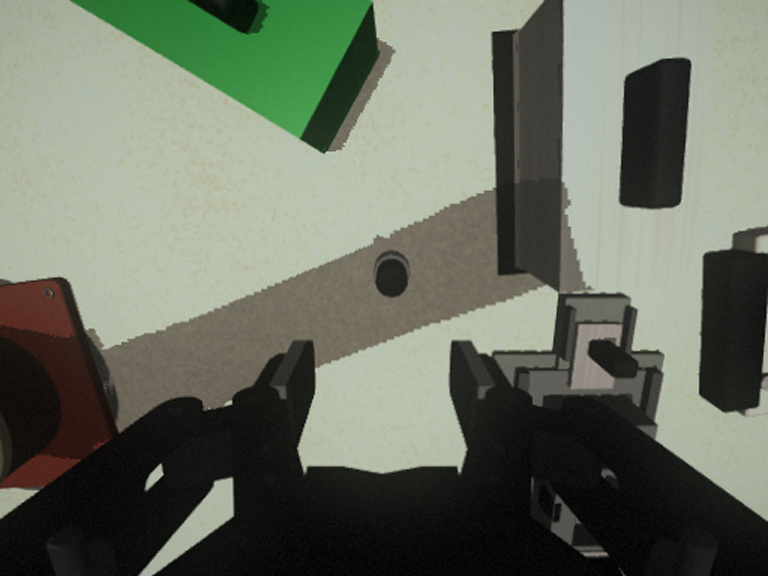

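```bash
python3 - <<'E'
from h import *
np.set_printoptions(precision=1,suppress=True)
c=cam('wrist'); save(c,'w27.png',(235,155,285,205),10)
print(at_z(c,np.array([[392,280]])/1.5,62))
E
```

```text
[[434.2  85.9  62. ]]
```

View pics/w27.png

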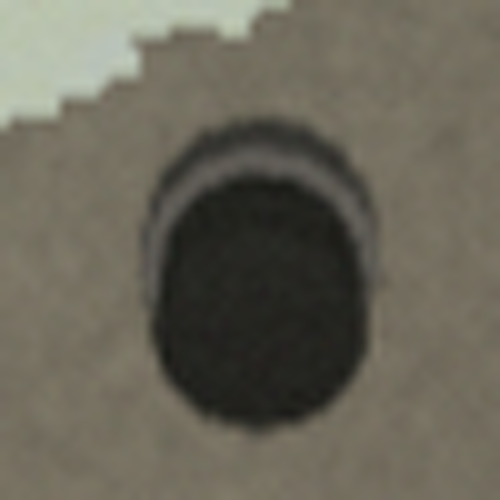

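Call:
drive_tool --targets "0.4 1 30 0 0.6;0.4 1 24 0 0.6;0.4 1 18 0 0.6;0.4 1 14 0 0.6;0.4 1 11 0 0.6;0.4 1 9 0 0.6;0.4 1 7 0 0.6;0 0 5 0 0.6;0 0 4 0 0.6;0 0 3 0 0.6;0 0 2 0 0.6;0 0 1 0 0.6;0 0 0 0 0.6;0 0 0 0 0.6"

```text
time_s: 47.33
position: [437.0, 84.9, 105.6]
ee_rot: [-0.009, 0.998, -0.068, -0.009]
ft_force: [0.1, -0.4, -0.0]
finger_gap: 51.3
```

```bash
python3 - <<'E'
from h import *
np.set_printoptions(precision=1,suppress=True)
plan(434.2,85.5,42); o=sensors.get_obs(); print(quat(o['ee_rot']).as_matrix()[:,2]*1000)
c=cam('wrist'); save(c,'w28.png')
E
```

```text
t47.33 pos [437.   84.9 105.6] th -7.75 tilt 1.439 gap 51.3 F [ 0.1 -0.4 -0. ] | spin 0.00 shift [-1.6  0.8 63.6]
[ -16.3   19.1 -999.7]
```

View pics/w28.png

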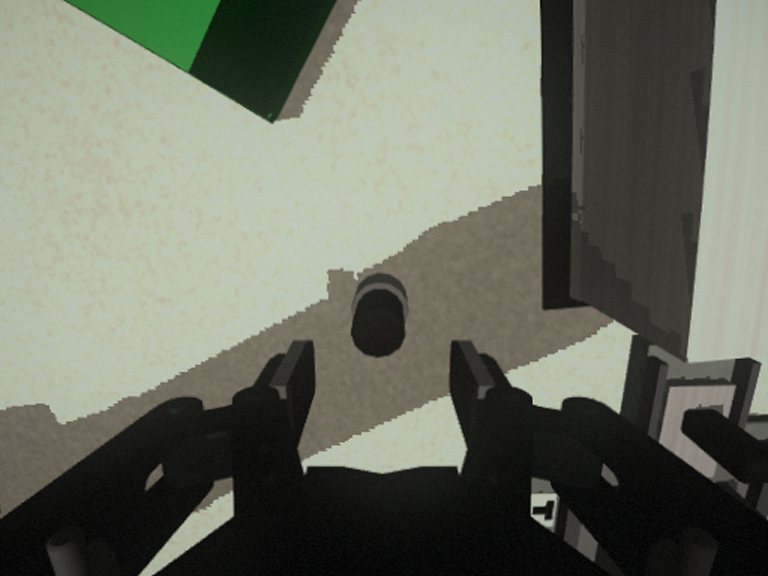

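```bash
python3 - <<'E'
from h import *
np.set_printoptions(precision=1,suppress=True)
c=cam('wrist'); P=at_z(c,np.array([[378.5,330]])/1.5,62)[0]; print(P)
o=sensors.get_obs(); M=quat(o['ee_rot']).as_matrix(); 
plan(P[0],P[1],43)
E
```

```text
[433.8  86.1  62. ]
t47.43 pos [437.   84.9 105.6] th -7.76 tilt 1.438 gap 51.1 F [-0.2  0.5  0.2] | spin 0.00 shift [-2.1  0.3 62.7]
```

Call:
drive_tool --targets "-0.4 0 2 0 0.6;-0.4 0 4 0 0.6;-0.4 0 6 0 0.6;-0.4 0 7 0 0.6;-0.4 0 7 0 0.6;0 0 7 0 0.6;0 0 6 0 0.6;0 0 6 0 0.6;0 0 5 0 0.6;0 0 4 0 0.6;0 0 3 0 0.6;0 0 2 0 0.6;0 0 1 0 0.6;0 0 0 0 0.6"

```text
time_s: 48.6
position: [433.3, 86.5, 38.6]
ee_rot: [-0.009, 0.998, -0.068, -0.009]
ft_force: [0.5, -0.3, 0.3]
finger_gap: 51.4
```

```bash
python3 - <<'E'
from h import *
plan(433.9,85.8,43); o=sensors.get_obs(); print(quat(o['ee_rot']).as_matrix()[:,2]*1000)
c=cam('wrist'); save(c,'w29.png',(170,170,340,310),4)
E
```

```text
t48.60 pos [433.3  86.5  38.6] th -7.74 tilt 1.482 gap 51.4 F [ 0.5 -0.3  0.3] | spin 0.00 shift [ 0.7  0.6 -4.4]
[ -17.25956536   19.25904331 -999.6655424 ]
```

View pics/w29.png

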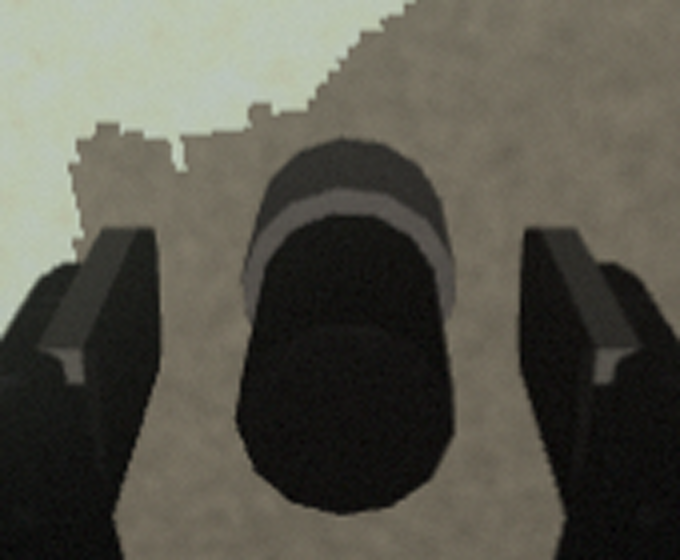

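Call:
drive_tool --targets "0 0 -2 0 0.6;0 0 -1.5 0 0.5;0 0 0 0 0.2;0 0 0 0 0;0 0 0 0 0;0 0 0 0 0;0 0 0 0 0;0 0 0 0 0"

```text
time_s: 49.32
position: [434.1, 86.4, 43.7]
ee_rot: [-0.009, 0.998, -0.068, -0.008]
ft_force: [0.2, 0.3, -2.5]
finger_gap: 24.6
```

Call:
drive_tool --targets "0 0 -2 0 0;0 0 -4 0 0;0 0 -6 0 0;0 0 -8 0 0;0 0 -10 0 0;0 0 -10 0 0;0 0 -10 0 0;0 0 -12 0 0;0 0 -12 0 0;0 0 -14 0 0;0 0 -14 0 0;0 0 -14 0 0;0 0 0 0 0;0 0 0 0 0"

```text
time_s: 50.48
position: [436.5, 84.7, 175.1]
ee_rot: [-0.009, 0.998, -0.067, -0.005]
ft_force: [-0.3, -0.5, -2.5]
finger_gap: 24.9
```

```bash
python3 - <<'E'
from h import *
plan(597,-128.5,155,-7.2); o=sensors.get_obs(); print(quat(o['ee_rot']).as_matrix()[:,2]*1000)
c=cam('wrist'); save(c,'w30.png')
E
```

```text
t50.48 pos [436.5  84.7 175.1] th -7.69 tilt 1.212 gap 24.9 F [-0.3 -0.5 -2.5] | spin -0.49 shift [186.1 191.7  14.6]
[  -8.96555791   19.14871414 -999.77644777]
```

View pics/w30.png

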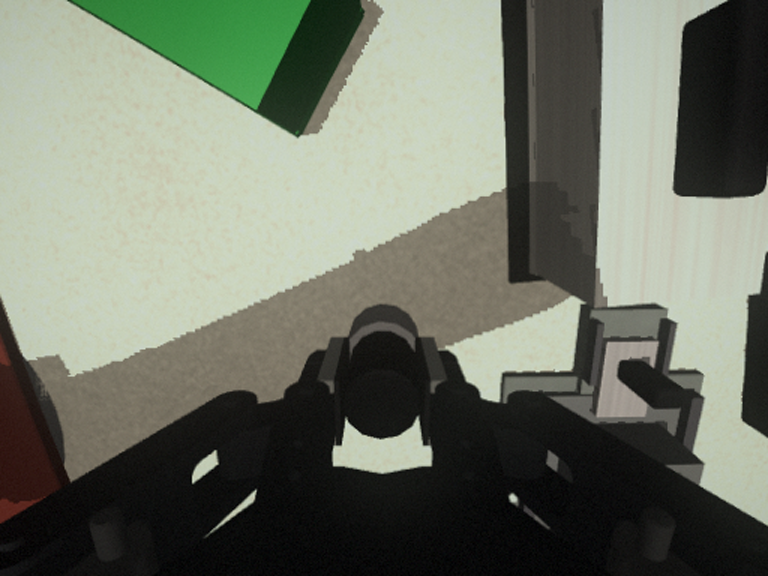

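Call:
drive_tool --targets "3 3 0 0 0;5 5 0 0 0;7 7 0 0 0;9 9 0 0 0;11 11 0 0 0;12 12 0 0 0;13 13 0 0 0;14 14 0 0 0;14 14 0 0 0;14 14 0 0 0;14 14 0 0 0;14 14 0 0 0;14 14 0 0 0;13 14 0 0 0;11 14 0 0 0;8 10 0 0 0;5 5 0 0 0;2 0 0 0 0;0 0 0 0 0;0 0 0 0 0"

```text
time_s: 52.2
position: [604.3, -166.0, 154.2]
ee_rot: [-0.007, 0.997, -0.076, -0.013]
ft_force: [-1.1, -0.3, -1.1]
finger_gap: 24.9
```

```bash
python3 - <<'E'
from h import *
plan(597,-128.5,125,-7.2); o=sensors.get_obs(); print(quat(o['ee_rot']).as_matrix()[:,2]*1000)
c=cam('wrist'); save(c,'w31.png')
E
```

```text
t52.20 pos [ 604.3 -166.   154.2] th -8.70 tilt 1.667 gap 24.9 F [-1.1 -0.3 -1.1] | spin -1.50 shift [-11.2 -35.9  29.9]
[ -24.94808509   14.95557103 -999.57687245]
```

View pics/w31.png

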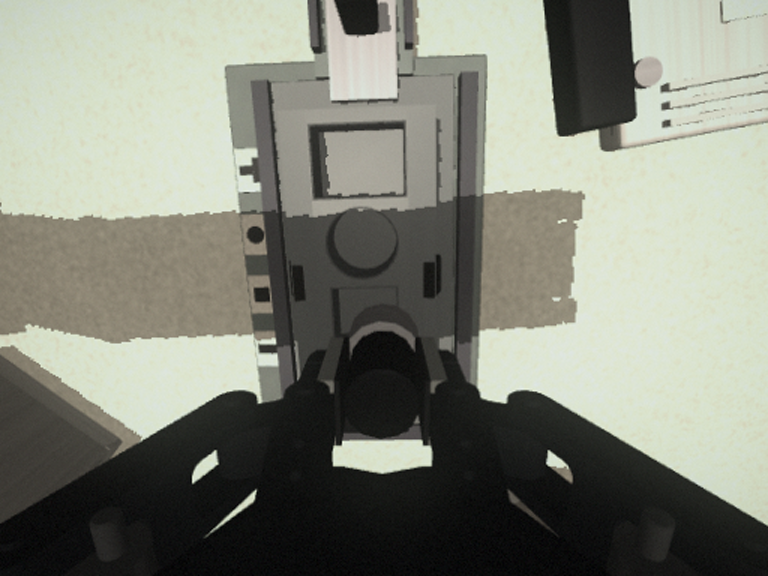

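```bash
python3 - <<'E'
from h import *
np.set_printoptions(precision=1,suppress=True)
c=cam('wrist')
print('round',at_z(c,np.array([[363,242]])/1.5,70),'tee',at_z(c,np.array([[310,123],[406,121],[408,198],[312,202]])/1.5,70).mean(0))
E
```

```text
round [[ 596.4 -128.1   70. ]] tee [601.  -86.6  70. ]
```

Call:
drive_tool --targets "-1 -2 0 -0.5 0;-2 -4 0 -0.5 0;-2 -6 1 -0.5 0;-2 -7 2 0 0;-2 -6 3 0 0;-1 -5 4 0 0;-1 -3 4 0 0;0 -2 4 0 0;0 -1 3 0 0;0 0 2 0 0;0 0 1 0 0;0 0 0 0 0"

```text
time_s: 53.3
position: [595.8, -118.9, 129.5]
ee_rot: [-0.007, 0.998, -0.058, -0.012]
ft_force: [0.1, -0.3, -0.8]
finger_gap: 25.1
```

```bash
python3 - <<'E'
from h import *
plan(597,-128.5,120,-7.2); o=sensors.get_obs(); print(quat(o['ee_rot']).as_matrix()[:,2]*1000)
c=cam('wrist'); save(c,'w32.png',(180,130,340,300),3.5)
E
```

```text
t53.30 pos [ 595.8 -118.9  129.5] th -6.60 tilt 1.628 gap 25.1 F [ 0.1 -0.3 -0.8] | spin 0.60 shift [2.6 9.5 9.4]
[ -24.08972532   15.07505593 -999.59613236]
```

View pics/w32.png

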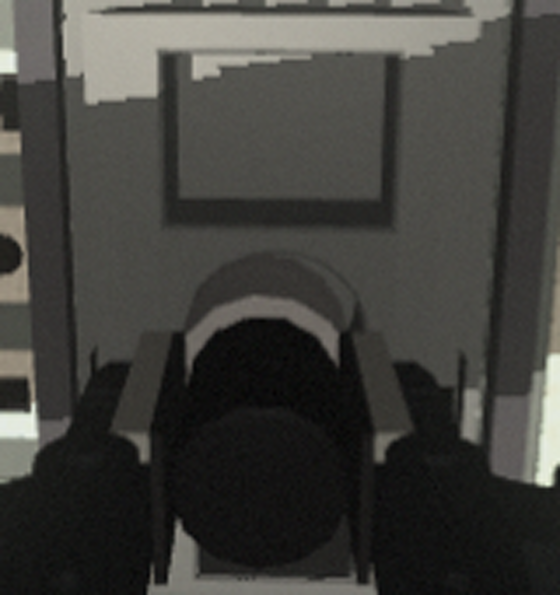

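Call:
drive_tool --targets "0.4 2 0 0 0;0.4 2.5 1 0 0;0.4 2.5 2 0 0;0.4 1.5 3 0 0;0.2 0.5 2 0 0;0 0 1 0 0;0 0 0 0 0"

```text
time_s: 53.93
position: [596.7, -131.0, 120.0]
ee_rot: [-0.006, 0.998, -0.059, -0.012]
ft_force: [-0.1, 0.2, -1.1]
finger_gap: 24.9
```

```bash
python3 - <<'E'
from h import *
plan(596.3,-128,118,-7.2); o=sensors.get_obs(); print(quat(o['ee_rot']).as_matrix()[:,2]*1000)
c=cam('wrist'); save(c,'w33.png',(200,160,320,280),5)
E
```

```text
t53.93 pos [ 596.7 -131.   120. ] th -6.76 tilt 1.554 gap 24.9 F [-0.1  0.2 -1.1] | spin 0.44 shift [-0.8 -2.9  2. ]
[ -23.0333604    14.31697859 -999.63217657]
```

View pics/w33.png

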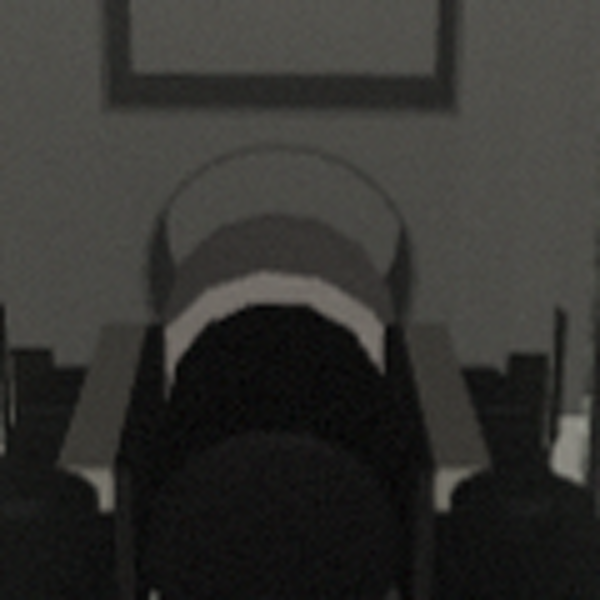

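Call:
drive_tool --targets "0.3 -1.2 0 0 0;0.3 -1 1 0 0;0.3 0 2 0 0;0.2 0 2.5 0 0;0.1 0 2.5 0 0;0.1 0 2.5 0 0;0 0 2 0 0;0 0 0 0 0"

```text
time_s: 54.65
position: [598.4, -127.7, 106.4]
ee_rot: [-0.007, 0.998, -0.058, -0.012]
ft_force: [-0.4, 0.2, -2.2]
finger_gap: 25.1
```

```bash
python3 - <<'E'
from h import *
plan(596.3,-128,87,-7.2); o=sensors.get_obs(); print(quat(o['ee_rot']).as_matrix()[:,2]*1000)
c=cam('wrist'); save(c,'w34.png',(200,160,320,280),5)
E
```

```text
t54.65 pos [ 598.4 -127.7  106.4] th -6.69 tilt 1.542 gap 25.1 F [-0.4  0.2 -2.2] | spin 0.51 shift [-1.5  0.8 19.5]
[ -22.66530933   14.50206406 -999.63792139]
```

View pics/w34.png

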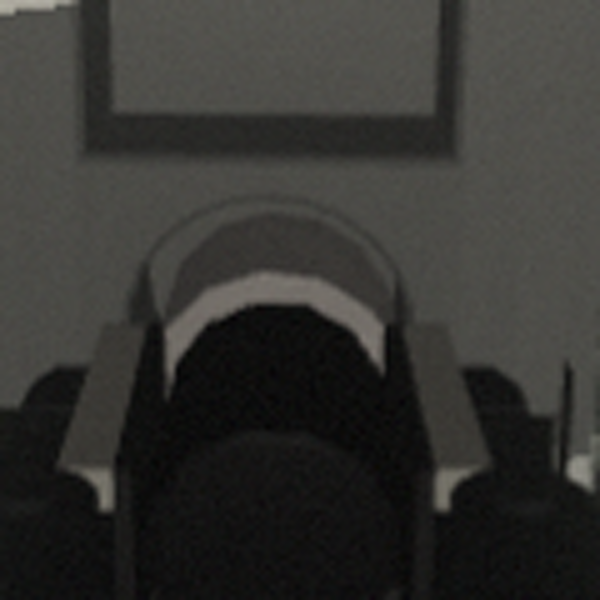

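Call:
drive_tool --targets "-0.3 0.2 1.5 0 0;0 0 2 0 0;0 0 2.5 0 0;0 0 2.5 0 0;0 0 2.5 0 0;0 0 2.5 0 0;0 0 2 0 0;0 0 1.5 0 0;0 0 0.5 0 0"

```text
time_s: 55.45
position: [597.7, -127.9, 87.6]
ee_rot: [-0.006, 0.998, -0.059, -0.011]
ft_force: [-2.7, -0.5, 6.3]
finger_gap: 24.9
```

```bash
python3 - <<'E'
from h import *
plan(597.3,-128,87,-7.2)
E
```

```text
t55.45 pos [ 597.7 -127.9   87.6] th -6.71 tilt 1.511 gap 24.9 F [-2.7 -0.5  6.3] | spin 0.49 shift [-0.4  0.2  0.6]
```

Floor reached (expected z 87). Release and rise.

Call:
drive_tool --targets "0 0 0.3 0 0;0 0 0 0 0.4;0 0 0 0 0.5;0 0 0 0 0.5;0 0 0 0 0.5;0 0 -2 0 0.5;0 0 -5 0 0.5;0 0 -9 0 0.5;0 0 -13 0 0.5;0 0 -15 0 0.5;0 0 -18 0 0.5;0 0 -20 0 0.5;0 0 -22 0 0.5;0 0 -24 0 0.5;0 0 -26 0 0.5;0 0 -26 0 0.5;0 0 -26 0 0.5;0 0 -26 0 0.5;0 0 0 0 0.6;0 0 0 0 0.6"

```text
time_s: 57.12
position: [602.1, -130.0, 348.8]
ee_rot: [-0.006, 0.998, -0.058, -0.005]
ft_force: [0.2, -1.0, -1.2]
finger_gap: 51.3
```

```bash
python3 - <<'E'
from h import *
plan(598.5,165,300,-2); o=sensors.get_obs(); print(quat(o['ee_rot']).as_matrix()[:,2]*1000)
c=cam('wrist'); save(c,'w35.png')
for n in ('side','scene'):
    c=cam(n); save(c,n+'5.png')
    for t in ['oblong','square','round','tee']:
        for r in models.regions_of(t,n)[:3]: print(n,t,round(r['conf'],2),np.round(r['extent']))
E
```

```text
t57.12 pos [ 602.1 -130.   348.8] th -6.61 tilt 0.909 gap 51.3 F [ 0.2 -1.  -1.2] | spin -4.61 shift [ -13.4 -294.    52.5]
[  -9.85773756   12.4278332  -999.87417907]
side oblong 0.7 [243. 150. 256. 160.]
side square 0.64 [208. 192. 254. 254.]
side round 0.63 [238. 162. 251. 172.]
side tee 0.22 [226. 152. 266. 197.]
scene oblong 0.67 [178. 158. 199. 181.]
scene oblong 0.56 [198. 174. 208. 191.]
scene oblong 0.25 [217. 201. 235. 226.]
scene square 0.74 [166. 166. 238. 225.]
scene round 0.73 [166. 165. 236. 227.]
scene round 0.6 [215. 205. 238. 228.]
scene round 0.47 [194. 175. 207. 191.]
```

View pics/w35.png

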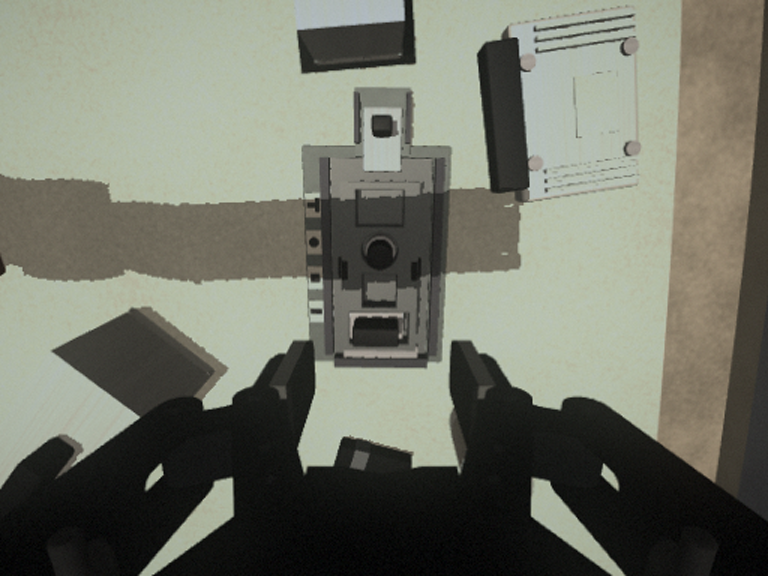

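View pics/side5.png

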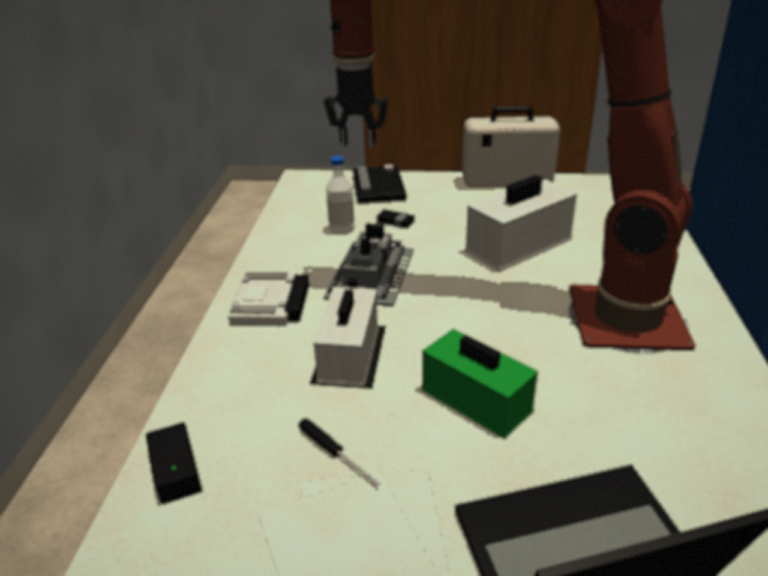

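View pics/scene5.png

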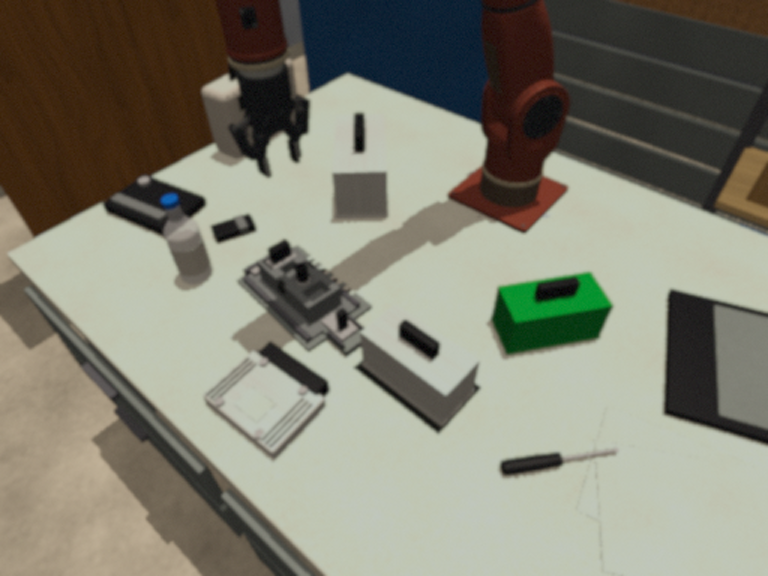

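Call:
drive_tool --targets "0 -28 0 -0.5 0.6;0 -27 2 -0.5 0.6;-1 -26 4 -0.5 0.6;-1 -25 6 -0.5 0.6;-1 -24 8 -0.5 0.6;-1 -22 8 -0.5 0.6;-1 -20 8 -0.5 0.6;-1 -18 8 -0.5 0.6;-1 -16 8 0 0.6;-1 -14 8 0 0.6;-1 -12 7 0 0.6;-1 -10 6 0 0.6;-1 -9 5 0 0.6;-1 -7 4 0 0.6;0 -6 3 0 0.6;0 -4 2 0 0.6;0 -3 1 0 0.6;0 -2 0 0 0.6;0 -1 0 0 0.6;0 0 0 0 0.6"

```text
time_s: 59.33
position: [610.2, 154.2, 254.8]
ee_rot: [-0.006, 1.0, -0.025, -0.008]
ft_force: [-0.1, -1.1, -0.0]
finger_gap: 51.3
```

```bash
python3 - <<'E'
from h import *
plan(598.5,165,220,-2); o=sensors.get_obs(); print(quat(o['ee_rot']).as_matrix()[:,2]*1000)
c=cam('wrist'); save(c,'w36.png')
E
```

```text
t59.33 pos [610.2 154.2 254.8] th -2.91 tilt 1.080 gap 51.3 F [-0.1 -1.1 -0. ] | spin -0.91 shift [-11.6 -10.   35.1]
[ -14.87291622   11.56635326 -999.82249216]
```

View pics/w36.png

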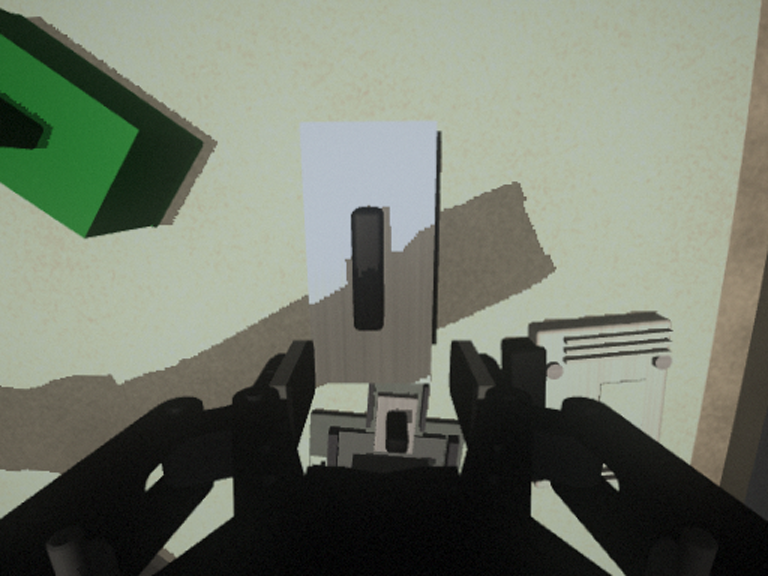

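```bash
python3 - <<'E'
from h import *
np.set_printoptions(precision=1,suppress=True)
c=cam('wrist')
P=at_z(c,np.array([[351,208],[383,208],[384,330],[354,330]])/1.5,137); print(P,P.mean(0))
for a,b in((3,0),(2,1)): print(np.degrees(np.arctan2(-(P[b]-P[a])[0],(P[b]-P[a])[1])))
E
```

```text
[[591.4 207.3 137. ]
 [611.1 206.3 137. ]
 [607.7 127.  137. ]
 [587.8 127.9 137. ]] [599.5 167.1 137. ]
-2.594549417529086
-2.410955691909312
```

Call:
drive_tool --targets "-0.5 -0.5 24 0 0.6;-0.8 -1 20 0 0.6;-0.8 -1 16 0 0.6;-0.8 -1 13 0 0.6;-0.8 -1 10 -0.4 0.6;-0.8 -1 7 0 0.6;-0.8 -1 5 0 0.6;-0.8 -1 4 0 0.6;-0.8 -1 3 0 0.6;-0.8 -1 2 0 0.6;-0.5 -0.5 1 0 0.6;0 0 0 0 0.6"

```text
time_s: 60.43
position: [604.3, 163.8, 149.8]
ee_rot: [-0.006, 1.0, -0.024, -0.003]
ft_force: [-0.7, -0.0, -0.4]
finger_gap: 51.1
```

```bash
python3 - <<'E'
from h import *
plan(599.5,166.5,117.5,-2.5); o=sensors.get_obs(); print(quat(o['ee_rot']).as_matrix()[:,2]*1000)
E
```

```text
t60.43 pos [604.3 163.8 149.8] th -2.76 tilt 0.769 gap 51.1 F [-0.7 -0.  -0.4] | spin -0.26 shift [-4.7 -2.1 32.3]
[  -6.00659219   12.00129656 -999.90994081]
```

Call:
drive_tool --targets "-0.8 -0.4 1 0 0.6;-0.8 -0.4 2 0 0.6;-0.8 -0.4 3 0 0.6;-0.8 -0.4 4 0 0.6;-0.8 -0.4 4 0 0.6;-0.6 0 4 0 0.6;-0.6 0 4 0 0.6;0 0 4 0 0.6;0 0 3 0 0.6;0 0 2 0 0.6;0 0 1 0 0.6;0 0 0 0 0.6"

```text
time_s: 61.43
position: [598.8, 166.6, 114.9]
ee_rot: [-0.006, 1.0, -0.024, -0.003]
ft_force: [-0.3, -0.4, 0.1]
finger_gap: 51.1
```

```bash
python3 - <<'E'
from h import *
plan(599.5,166.5,117.5,-2.5); o=sensors.get_obs(); print(quat(o['ee_rot']).as_matrix()[:,2]*1000)
c=cam('wrist'); save(c,'w37.png')
E
```

```text
t61.43 pos [598.8 166.6 114.9] th -2.77 tilt 0.750 gap 51.1 F [-0.3 -0.4  0.1] | spin -0.27 shift [ 0.7  0.1 -2.6]
[  -5.09146272   12.06641255 -999.91423567]
```

View pics/w37.png

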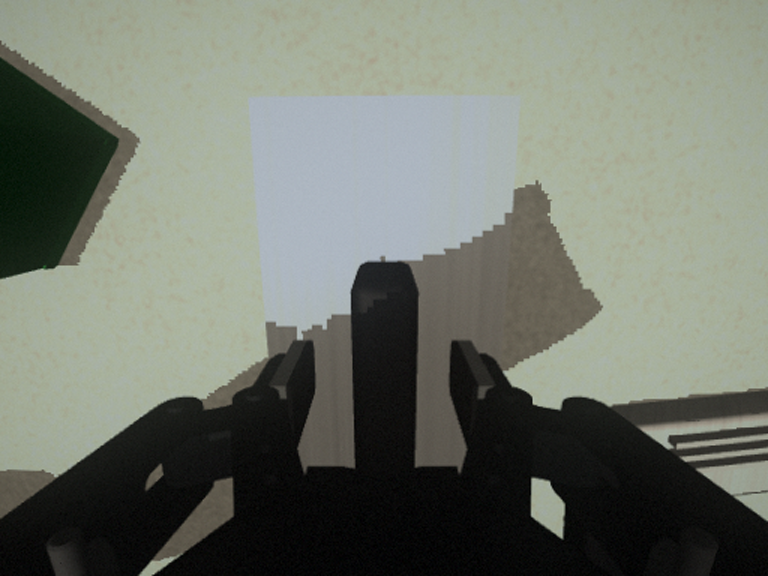

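Call:
drive_tool --targets "0 0 -1.5 0 0.6;0 0 -1 0 0.4;0 0 0 0 0.2;0 0 0 0 0;0 0 0 0 0;0 0 0 0 0;0 0 0 0 0;0 0 0 0 0" --squeeze 70

```text
time_s: 62.15
position: [599.3, 166.7, 118.6]
ee_rot: [-0.006, 1.0, -0.024, -0.002]
ft_force: [-0.3, -0.1, -0.9]
finger_gap: 19.1
```

```bash
python3 - <<'E'
from h import *
plan(599.5,166.5,117.5,-2.5); o=sensors.get_obs(); print(quat(o['ee_rot']).as_matrix()[:,2]*1000)
E
```

```text
t62.15 pos [599.3 166.7 118.6] th -2.78 tilt 0.739 gap 19.1 F [-0.3 -0.1 -0.9] | spin -0.28 shift [0.2 0.2 1.1]
[  -3.68996078   12.36114772 -999.91678965]
```

Call:
drive_tool --targets "0 0 -2 0 0;0 0 -3 0 0;0 0 -4 0 0;0 0 -6 0 0;0 0 -8 0 0;0 0 -10 0 0;0 0 -10 0 0;0 0 -10 0 0;0 0 -10 0 0;0 0 -10 0 0;0 0 -10 0 0;0 0 -10 0 0;0 0 -10 0 0;0 0 -8 0 0;0 0 -7 0 0;0 0 -5 0 0;0 0 -3 0 0;0 0 -1 0 0;0 0 0 0 0"

```text
time_s: 63.73
position: [599.5, 165.1, 260.7]
ee_rot: [-0.006, 1.0, -0.024, -0.002]
ft_force: [-0.1, -0.1, -3.7]
finger_gap: 19.0
```

```bash
python3 - <<'E'
from h import *
plan(594.7,-149.6,248,-7.2); o=sensors.get_obs(); print(quat(o['ee_rot']).as_matrix()[:,2]*1000)
E
```

```text
t63.73 pos [599.5 165.1 260.7] th -2.75 tilt 0.730 gap 19.0 F [-0.1 -0.1 -3.7] | spin 4.45 shift [ 34.7 312.9   8.8]
[  -3.0197204   12.3796807 -999.9188091]
```

Call:
drive_tool --targets "0 2 0 0.5 0;1 5 0 0.5 0;1 8 0 0.5 0;2 11 0 0.5 0;2 13 0 0.5 0;2 15 0 0.5 0;2 16 0 0.5 0;2 16 0 0.5 0;2 16 0 0.4 0;2 16 0 0 0;2 16 0 0 0;2 16 0 0 0;2 16 0 0 0;2 16 0 0 0;2 16 0 0 0;2 16 0 0 0;2 16 0 0 0;2 14 0 0 0;1 12 0 0 0;1 9 0 0 0"

```text
time_s: 65.4
position: [595.9, -141.2, 255.5]
ee_rot: [-0.004, 0.997, -0.076, -0.003]
ft_force: [-0.8, -0.6, -2.2]
finger_gap: 19.0
```

Call:
drive_tool --targets "0 6 0 0 0;0 4 0 0 0;0 2 0 0 0;0 1 0 0 0;0 0 0 0 0"

```text
time_s: 65.82
position: [592.9, -158.1, 255.2]
ee_rot: [-0.004, 0.997, -0.077, -0.004]
ft_force: [0.1, -0.4, -2.9]
finger_gap: 19.3
```

```bash
python3 - <<'E'
from h import *
plan(594.7,-149.6,240,-7.2); o=sensors.get_obs(); print(quat(o['ee_rot']).as_matrix()[:,2]*1000)
c=cam('wrist'); save(c,'w38.png')
E
```

```text
t65.82 pos [ 592.9 -158.1  255.2] th -8.87 tilt 0.587 gap 19.3 F [ 0.1 -0.4 -2.9] | spin -1.67 shift [ 0.8 -8.6 15.3]
[  -6.67927771    7.77572732 -999.94746128]
```

View pics/w38.png

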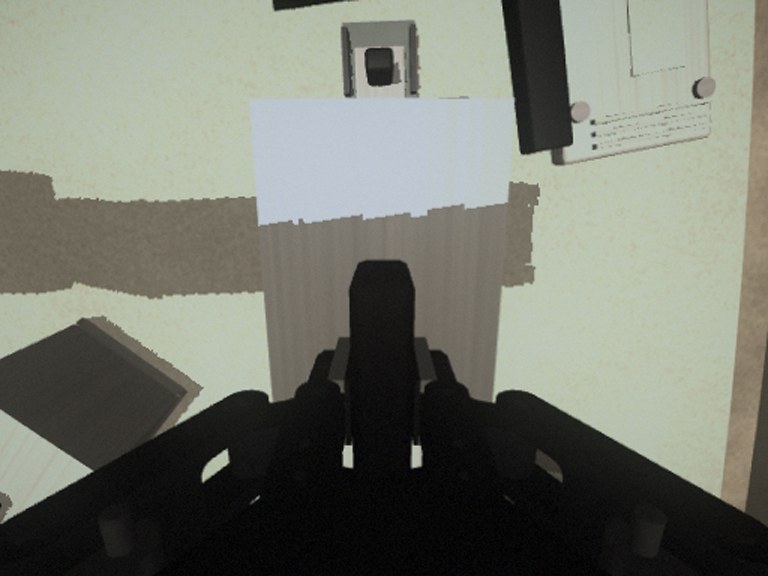

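Call:
drive_tool --targets "0 -1 0 -0.4 0;0.2 -2 1 -0.4 0;0.2 -2 2 -0.4 0;0.2 -2 3 -0.3 0;0.2 -1 4 0 0;0 0 4 0 0;0 0 4 0 0;0 0 4 0 0;0 0 4 0 0;0 0 3 0 0;0 0 2 0 0;0 0 1 0 0;0 0 0 0 0"

```text
time_s: 66.95
position: [595.0, -145.2, 218.9]
ee_rot: [-0.004, 0.998, -0.06, -0.004]
ft_force: [-0.7, 0.9, -1.7]
finger_gap: 18.7
```

```bash
python3 - <<'E'
from h import *
plan(594.5,-150,195,-7.3); o=sensors.get_obs(); print(quat(o['ee_rot']).as_matrix()[:,2]*1000)
c=cam('wrist'); save(c,'w39.png')
c=cam('scene'); save(c,'scene6.png',(150,130,280,250),5)
c=cam('side'); save(c,'side6.png',(200,110,310,220),5)
E
```

```text
t66.95 pos [ 595.  -145.2  218.9] th -6.90 tilt 0.693 gap 18.7 F [-0.7  0.9 -1.7] | spin 0.40 shift [ 0.3  5.  23.9]
[  -7.76637643    9.27307087 -999.9268441 ]
```

View pics/scene6.png

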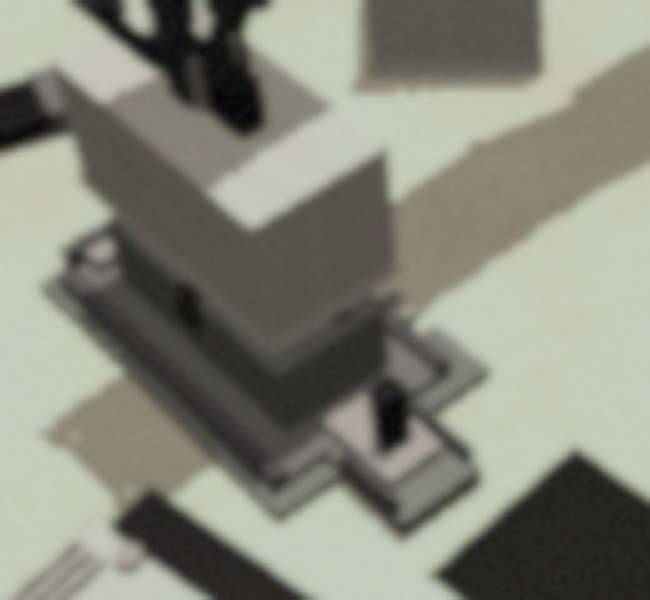

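View pics/side6.png

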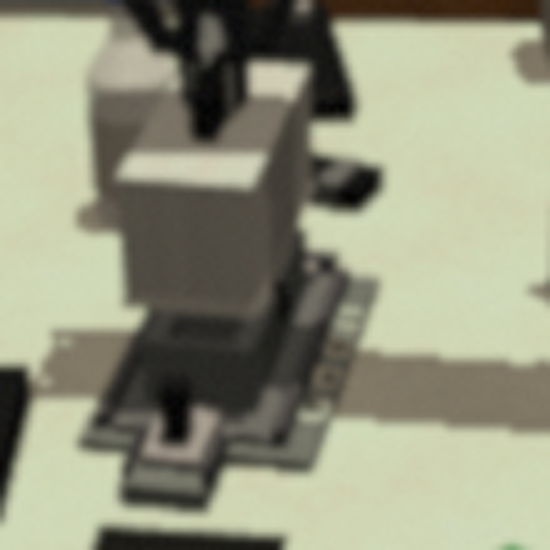

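Call:
drive_tool --targets "0 1 0 0.2 0;0 1.5 1 0 0;0 1.5 2 0 0;0 1 3 0 0;0 0 3 0 0;0 0 4 0 0;0 0 4 0 0;0 0 3 0 0;0 0 3 0 0;0 0 2 0 0;0 0 1 0 0;0 0 0 0 0"

```text
time_s: 68.1
position: [594.4, -150.6, 190.6]
ee_rot: [-0.004, 0.998, -0.062, -0.004]
ft_force: [-1.0, -0.6, -3.6]
finger_gap: 19.2
```

```bash
python3 - <<'E'
from h import *
plan(594.5,-150,134,-7.3); o=sensors.get_obs(); print(quat(o['ee_rot']).as_matrix()[:,2]*1000)
c=cam('wrist'); save(c,'w40.png')
c=cam('scene'); save(c,'scene7.png',(150,130,280,250),5)
E
```

```text
t68.10 pos [ 594.4 -150.6  190.6] th -7.13 tilt 0.649 gap 19.2 F [-1.  -0.6 -3.6] | spin 0.17 shift [ 0.5 -0.1 56.6]
[  -6.86352491    9.01938929 -999.93576926]
```

View pics/w40.png

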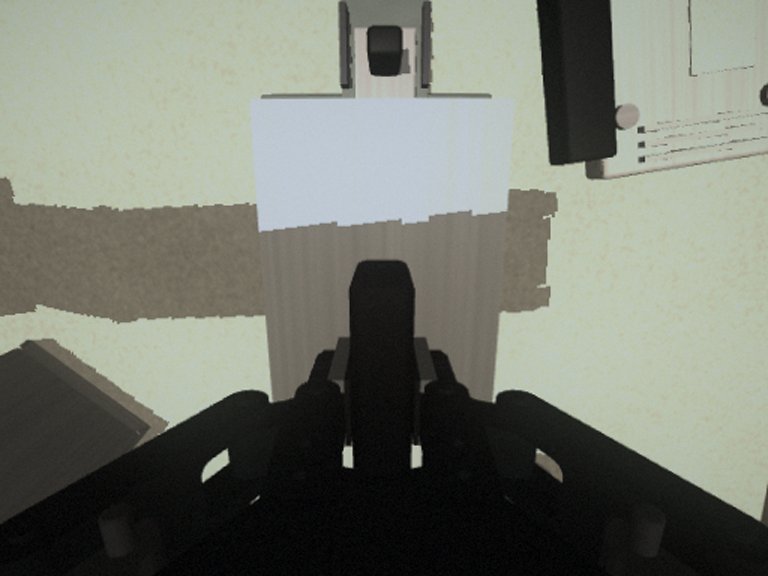

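View pics/scene7.png

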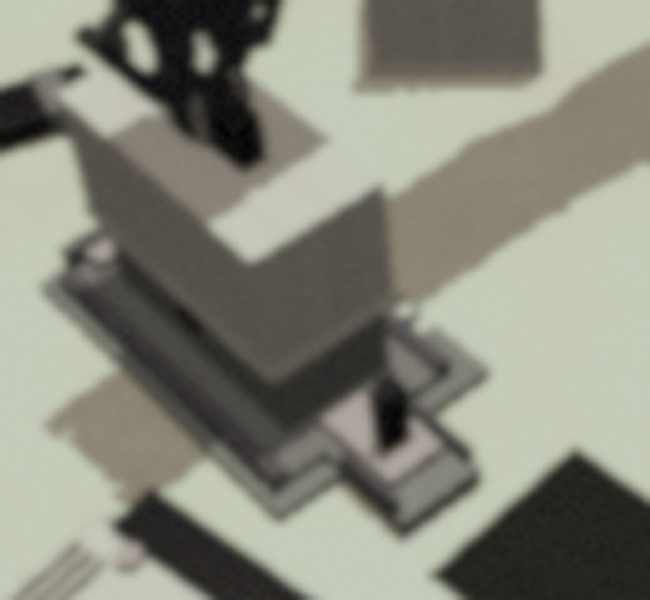

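Call:
drive_tool --targets "0 0 1 0 0;0 0 2 0 0;0 0 2 0 0;0 0 2 0 0;0 0 2 0 0;0 0 2 0 0;0 0 2 0 0"

```text
time_s: 68.78
position: [595.1, -150.5, 177.9]
ee_rot: [-0.004, 0.998, -0.062, -0.002]
ft_force: [0.3, 0.1, -2.5]
finger_gap: 18.6
```

```bash
python3 - <<'E'
from h import *
plan(594.5,-150,134,-7.3); o=sensors.get_obs(); print(quat(o['ee_rot']).as_matrix()[:,2]*1000)
E
```

```text
t68.78 pos [ 595.1 -150.5  177.9] th -7.13 tilt 0.546 gap 18.6 F [ 0.3  0.1 -2.5] | spin 0.17 shift [-0.4 -0.1 43.9]
[  -4.45460418    8.42484738 -999.95458819]
```

The lid is over the block with no contact force (bottom about 62, block top 70). Continuing onto the pads.

Call:
drive_tool --targets "-0.2 0 2 0 0;-0.2 0 2 0 0;0 0 2 0 0;0 0 2 0 0;0 0 2 0 0;0 0 2 0 0"

```text
time_s: 69.28
position: [594.7, -150.4, 166.3]
ee_rot: [-0.004, 0.998, -0.062, -0.002]
ft_force: [-3.1, 0.5, 8.7]
finger_gap: 19.3
```

```bash
python3 - <<'E'
from h import *
plan(594.5,-150,134,-7.3); o=sensors.get_obs(); print(quat(o['ee_rot']).as_matrix()[:,2]*1000)
E
```

```text
t69.28 pos [ 594.7 -150.4  166.3] th -7.13 tilt 0.515 gap 19.3 F [-3.1  0.5  8.7] | spin 0.17 shift [-0.1 -0.1 32.3]
[  -4.12215205    7.98817792 -999.95959762]
```

Call:
drive_tool --targets "0 0 2.5 0 0;0 0 2.5 0 0;0 0 2.5 0 0;0 0 2.5 0 0;0 0 2.5 0 0;0 0 2.5 0 0"

```text
time_s: 69.78
position: [595.2, -150.4, 159.2]
ee_rot: [-0.003, 0.998, -0.062, -0.001]
ft_force: [-3.5, 1.5, 7.6]
finger_gap: 19.1
```

Call:
drive_tool --targets "0 0 2.5 0 0;0 0 2.5 0 0;0 0 2.5 0 0;0 0 2.5 0 0"

```text
time_s: 70.12
position: [595.1, -150.3, 153.3]
ee_rot: [-0.002, 0.998, -0.063, 0.0]
ft_force: [-4.3, 1.0, 6.8]
finger_gap: 19.2
```

```bash
python3 - <<'E'
from h import *
plan(594.5,-150,134,-7.3); o=sensors.get_obs(); print(quat(o['ee_rot']).as_matrix()[:,2]*1000)
E
```

```text
t70.12 pos [ 595.1 -150.3  153.3] th -7.18 tilt 0.208 gap 19.2 F [-4.3  1.   6.8] | spin 0.12 shift [-0.6 -0.1 19.3]
[ 2.86211601e-01  3.61474559e+00 -9.99993426e+02]
```

Call:
drive_tool --targets "-0.2 0 3 0 0;-0.2 0 3 0 0;0 0 3 0 0;0 0 3 0 0;0 0 3 0 0;0 0 3 0 0;0 0 3 0 0;0 0 3 0 0"

```text
time_s: 70.78
position: [594.9, -150.3, 137.4]
ee_rot: [-0.0, 0.998, -0.063, 0.001]
ft_force: [-4.7, 0.9, 6.8]
finger_gap: 18.7
```

Call:
drive_tool --targets "0 0 2.5 0 0;0 0 2.5 0 0;0 0 2.5 0 0"

```text
time_s: 71.03
position: [595.0, -151.5, 133.6]
ee_rot: [0.001, 0.998, -0.063, 0.002]
ft_force: [-7.3, -4.1, 18.6]
finger_gap: 19.2
```

```bash
python3 - <<'E'
from h import *
plan(594.5,-150,134,-7.3); o=sensors.get_obs(); print(quat(o['ee_rot']).as_matrix()[:,2]*1000)
E
```

```text
t71.03 pos [ 595.  -151.5  133.6] th -7.28 tilt 0.253 gap 19.2 F [-7.3 -4.1 18.6] | spin 0.02 shift [-0.7 -1.4 -0.4]
[   3.83947431   -2.19044608 -999.99023014]
```

Call:
drive_tool --targets "0 0 2 0 0;0 0 2 0 0;0 0 0 0 0"

```text
time_s: 71.28
position: [594.6, -151.3, 133.9]
ee_rot: [0.001, 0.998, -0.064, 0.002]
ft_force: [-1.2, 1.7, -7.1]
finger_gap: 19.0
```

Call:
drive_tool --targets "0 0 0 0 0.3;0 0 0 0 0.5;0 0 0 0 0.6;0 0 0 0 0.6;0 0 0 0 0.6;0 0 -2 0 0.6;0 0 -5 0 0.6;0 0 -9 0 0.6;0 0 -12 0 0.6;0 0 -14 0 0.6;0 0 -14 0 0.6;0 0 -14 0 0.6;0 0 -12 0 0.6;0 0 -8 0 0.6;0 0 -4 0 0.6;0 0 -2 0 0.6;0 0 0 0 0.6"

```text
time_s: 72.7
position: [596.5, -151.3, 245.0]
ee_rot: [0.002, 0.998, -0.064, 0.007]
ft_force: [-0.2, 0.5, -0.6]
finger_gap: 51.0
```

```bash
python3 - <<'E'
from h import *
np.set_printoptions(precision=1,suppress=True)
plan(611,-8,240,-7.3); o=sensors.get_obs(); print(quat(o['ee_rot']).as_matrix()[:,2]*1000)
c=cam('wrist'); save(c,'w41.png')
c=cam('scene'); save(c,'scene8.png',(150,130,280,250),5)
c=cam('side'); save(c,'side8.png',(200,110,310,220),5)
E
```

```text
t72.70 pos [ 596.5 -151.3  245. ] th -7.31 tilt 0.856 gap 51.0 F [-0.2  0.5 -0.6] | spin -0.01 shift [  -3.9 -144.     4.5]
[  14.    -5.1 -999.9]
```

View pics/w41.png

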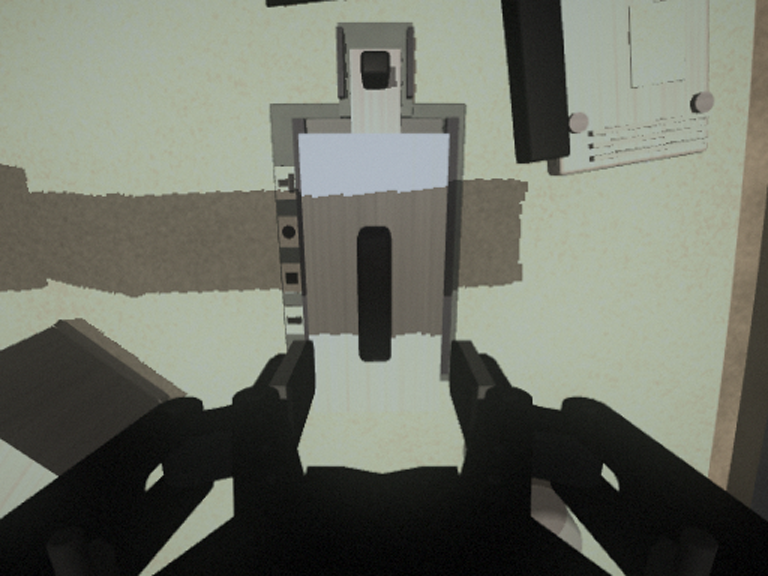

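View pics/scene8.png

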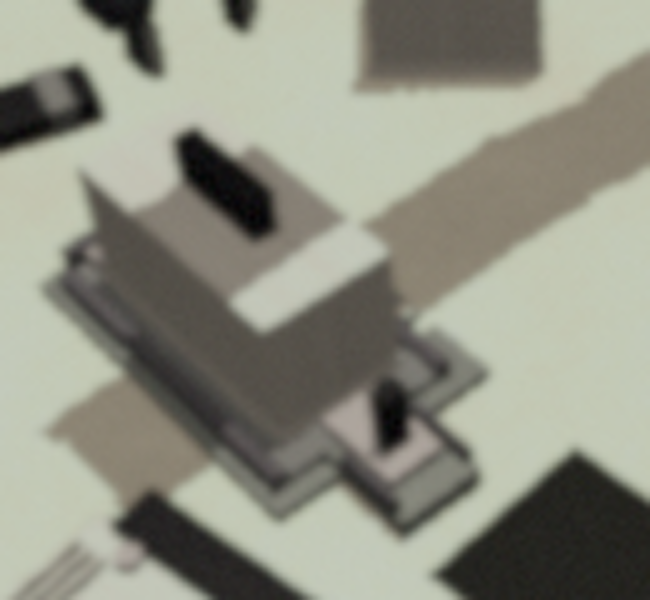

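View pics/side8.png

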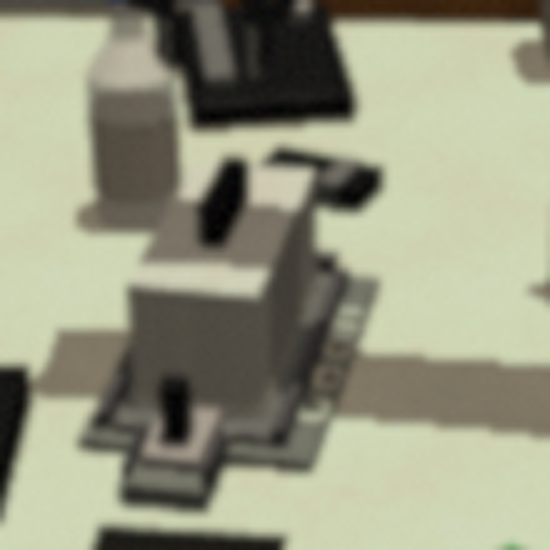

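```bash
python3 - <<'E'
from h import *
np.set_printoptions(precision=2,suppress=True)
for n,box in (('scene',(160,145,232,215)),('side',(220,140,266,190))):
    a=cv2.imread('pics/%s0.png'%n,0); a=cv2.resize(a,(512,384),interpolation=cv2.INTER_AREA).astype(np.float32)
    c=cam(n); b=cv2.cvtColor(c['img'],cv2.COLOR_RGB2GRAY).astype(np.float32)
    x0,y0,x1,y1=box
    A=a[y0:y1,x0:x1];B=b[y0:y1,x0:x1]
    w=np.eye(2,3,dtype=np.float32)
    cc,w=cv2.findTransformECC(A,B,w,cv2.MOTION_TRANSLATION,(3,200,1e-6)); print(n,cc,w[:,2])
c=cam('wrist')
P=at_z(c,np.array([[358,227],[392,227],[392,361],[358,361]])/1.5,152); print(P,P.mean(0))
print(at_z(c,np.array([[299,134],[448,134]])/1.5,116).mean(0))
# px per mm vertical
for n in('scene','side'):
    c=cam(n); print(n,proj(c,[[594,-150,116],[594,-150,119],[594,-147,116],[597,-150,116]])-proj(c,[[594,-150,116]]))
E
```

```text
scene 0.7645704634147943 [ 0.2  -0.78]
side 0.8822523432779678 [0.22 0.14]
[[ 588.47 -107.83  152.  ]
 [ 607.1  -110.25  152.  ]
 [ 597.35 -190.56  152.  ]
 [ 576.91 -187.82  152.  ]] [ 592.46 -149.12  152.  ]
[603.69 -57.09 116.  ]
scene [[ 0.    0.  ]
 [-0.14 -0.73]
 [ 0.69  0.44]
 [-0.74  0.54]]
side [[ 0.    0.  ]
 [-0.03 -0.75]
 [-0.1   0.4 ]
 [-0.84 -0.02]]
```

Call:
drive_tool --targets "-0.3 0 2 0 0;-0.3 0 4 0 0;-0.3 0 6 0 0;-0.3 0 8 0 0;-0.3 0 10 0 0;-0.3 0 12 0 0;-0.3 0 13 0 0;-0.3 0 13 0 0;0 0 0 0 0;0 0 0 0 0;0 0 0 0 0"

```text
time_s: 74.02
position: [592.2, -150.8, 164.7]
ee_rot: [0.001, 0.998, -0.064, 0.003]
ft_force: [-1.1, -0.1, -0.0]
finger_gap: -0.1
```

```bash
python3 - <<'E'
from h import *
plan(594.5,-150,163,-7.3); o=sensors.get_obs(); print(quat(o['ee_rot']).as_matrix()[:,2]*1000)
E
```

```text
t74.02 pos [ 592.2 -150.8  164.7] th -7.29 tilt 0.416 gap -0.1 F [-1.1 -0.1 -0. ] | spin 0.01 shift [ 2.2 -1.1  1.7]
[   6.65445064   -2.88489621 -999.97369748]
```

Call:
drive_tool --targets "0.5 0 0.5 0 0;0.5 0 0.7 0 0;0 0 0.7 0 0;0 0 0.7 0 0;0 0 0.7 0 0"

```text
time_s: 74.43
position: [594.7, -151.2, 163.7]
ee_rot: [0.002, 0.998, -0.064, 0.005]
ft_force: [-0.1, 0.9, -0.6]
finger_gap: -0.5
```

Call:
drive_tool --targets "0 0 1 0 0;0 0 1 0 0;0 0 1 0 0;0 0 1.5 0 0;0 0 2 0 0"

```text
time_s: 74.85
position: [595.9, -151.4, 163.1]
ee_rot: [0.003, 0.998, -0.064, 0.008]
ft_force: [-8.7, 1.9, 20.8]
finger_gap: 0.2
```

Call:
drive_tool --targets "0 0 -20 0 0.3;0 0 -16 0 0.5;0 0 -12 0 0.6;0 0 -8 0 0.6;0 -2 -5 0 0.6;0 -5 -3 0 0.6;0 -9 -1 0 0.6;-1 -12 0 0 0.6;-1 -14 0 0 0.6;-1 -15 0 0 0.6;-1 -15 0 0 0.6;0 -15 0 0 0.6;0 -14 0 0 0.6;0 -12 0 0 0.6;0 -10 0 0 0.6;0 -7 0 0 0.6;0 -4 0 0 0.6;0 -2 0 0 0.6;0 0 0 0 0.6"

```text
time_s: 76.43
position: [605.0, 3.5, 223.5]
ee_rot: [0.001, 0.998, -0.061, 0.002]
ft_force: [-0.1, -0.8, 0.9]
finger_gap: 51.1
```

```bash
python3 - <<'E'
from h import *
np.set_printoptions(precision=1,suppress=True)
plan(613,-7,140,-7.3); o=sensors.get_obs(); print(quat(o['ee_rot']).as_matrix()[:,2]*1000)
c=cam('wrist'); save(c,'w42.png')
E
```

```text
t76.43 pos [605.    3.5 223.5] th -6.94 tilt 0.284 gap 51.1 F [-0.1 -0.8  0.9] | spin 0.36 shift [ 8.9  9.2 83.5]
[    4.1    -2.8 -1000. ]
```

View pics/w42.png

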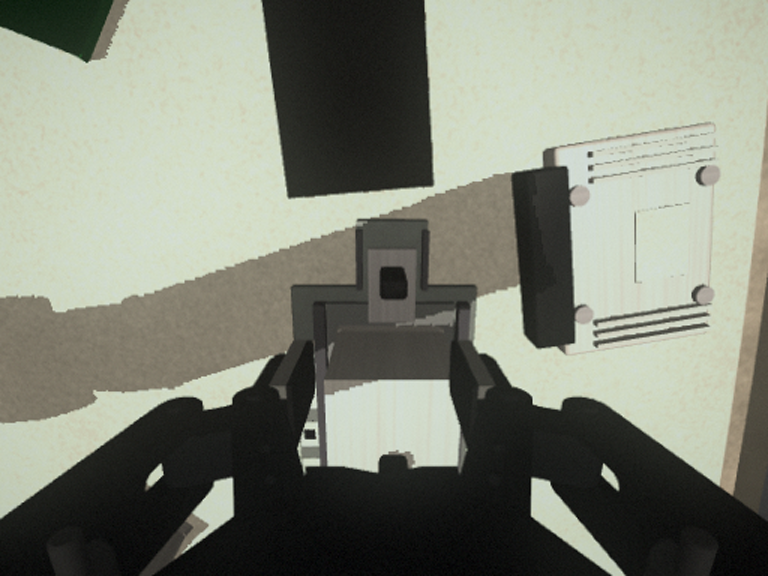

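```bash
python3 - <<'E'
from h import *
np.set_printoptions(precision=1,suppress=True)
c=cam('wrist'); save(c,'w43.png',(240,165,290,215),10)
print(at_z(c,np.array([[393.5,288]])/1.5,75))
E
```

```text
[[612.1  -6.3  75. ]]
```

View pics/w43.png

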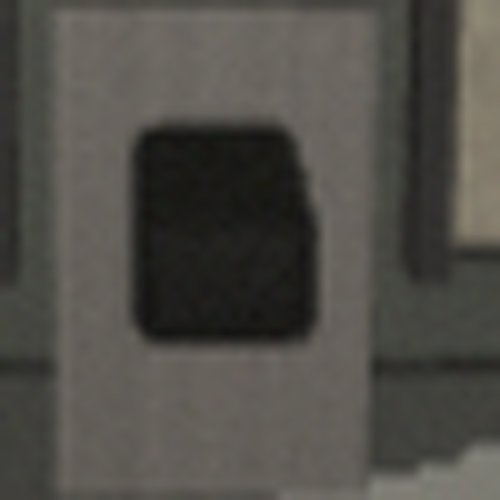

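Call:
drive_tool --targets "0.6 0.7 2 0.3 0.6;0.6 0.7 4 0 0.6;0.6 0.7 6 0 0.6;0.6 0.7 8 0 0.6;0.6 0.7 9 0 0.6;0.6 0.7 9 0 0.6;0.6 0.7 9 0 0.6;0.6 0.7 9 0 0.6;0.6 0.7 9 0 0.6;0.6 0.7 9 0 0.6;0.6 0.7 8 0 0.6;0.6 0.7 7 0 0.6;0.6 0.7 5 0 0.6;0.6 0.7 3 0 0.6;0 0 1 0 0.6;0 0 0 0 0.6;0 0 0 0 0.6"

```text
time_s: 77.95
position: [612.3, -13.9, 112.9]
ee_rot: [0.002, 0.998, -0.067, 0.001]
ft_force: [-0.4, 0.2, 0.2]
finger_gap: 51.2
```

```bash
python3 - <<'E'
from h import *
plan(612.5,-7.5,58,-7.3); o=sensors.get_obs(); print(quat(o['ee_rot']).as_matrix()[:,2]*1000)
E
```

```text
t77.95 pos [612.3 -13.9 112.9] th -7.63 tilt 0.243 gap 51.2 F [-0.4  0.2  0.2] | spin -0.33 shift [-0.7 -6.6 54.8]
[   1.29052817   -4.03258302 -999.99103637]
```

Call:
drive_tool --targets "0 -1 0 0 0.6;0 -1.2 1 0 0.6;0 -1.2 2 0 0.6;0 -1.2 4 0 0.6;0 -1 5 0 0.6;0 -0.7 5 0 0.6;0 0 6 0 0.6;0 0 6 0 0.6;0 0 6 0 0.6;0 0 5 0 0.6;0 0 4 0 0.6;0 0 3 0 0.6;0 0 2 0 0.6;0 0 1 0 0.6;0 0 0 0 0.6"

```text
time_s: 79.2
position: [613.6, -6.9, 57.9]
ee_rot: [0.002, 0.998, -0.066, 0.001]
ft_force: [-0.2, 0.2, 0.2]
finger_gap: 51.4
```

```bash
python3 - <<'E'
from h import *
plan(612.5,-7.5,58,-7.3)
c=cam('wrist'); save(c,'w44.png')
E
```

```text
t79.20 pos [613.6  -6.9  57.9] th -7.62 tilt 0.264 gap 51.4 F [-0.2  0.2  0.2] | spin -0.32 shift [-1.1  0.7 -0.1]
```

View pics/w44.png

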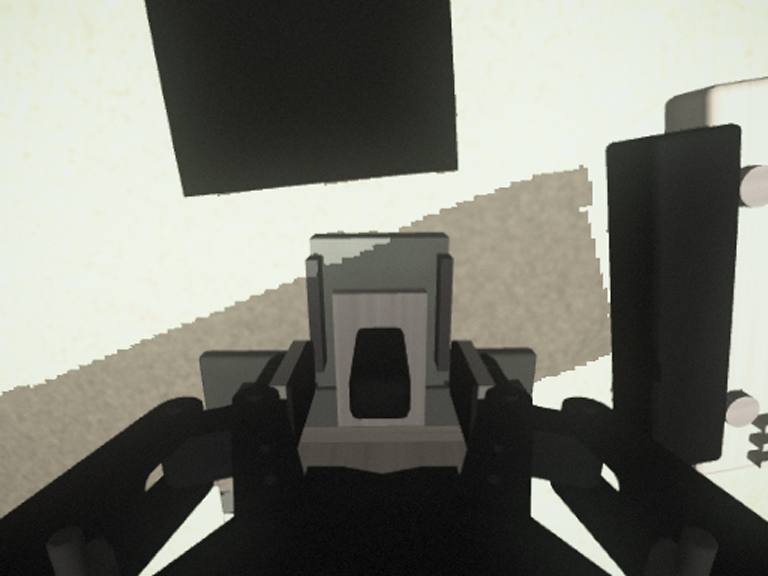

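Well centred on the post. Close and draw back towards +Y.

Call:
drive_tool --targets "0 0 0 0 0.4;0 0 0 0 0.2;0 0 0 0 0;0 0 0 0 0;0 0 0 0 0;0 0 0 0 0;0 0 0 0 0" --squeeze 30

```text
time_s: 79.83
position: [613.0, -6.7, 58.9]
ee_rot: [0.002, 0.998, -0.066, 0.001]
ft_force: [0.4, 0.6, -1.2]
finger_gap: 19.4
```

Call:
drive_tool --targets "0 -2 0 0 0;0 -2.5 0 0 0;0 -2.5 0 0 0;0 -2.5 0 0 0;0 -2.5 0 0 0;0 -2.5 0 0 0;0 -2.5 0 0 0;0 -2.5 0 0 0;0 -2.5 0 0 0"

```text
time_s: 80.58
position: [615.5, 13.6, 58.9]
ee_rot: [0.004, 0.998, -0.067, 0.0]
ft_force: [-2.5, -3.2, 1.4]
finger_gap: 19.4
```

Call:
drive_tool --targets "0 -2.5 0 0 0;0 -2.5 0 0 0;0 -2.5 0 0 0;0 -2.5 0 0 0"

```text
time_s: 80.92
position: [615.7, 15.2, 58.8]
ee_rot: [0.01, 0.998, -0.07, -0.001]
ft_force: [-4.5, -10.7, 4.0]
finger_gap: 19.7
```

```bash
python3 - <<'E'
from h import *
plan(612.5,-7.5,58,-7.3)
E
```

```text
t80.92 pos [615.7  15.2  58.8] th -8.02 tilt 1.154 gap 19.7 F [ -4.5 -10.7   4. ] | spin -0.72 shift [-0.3 22.9  1.3]
```

At the end stop: 22 mm travelled, force rising. Release and clear.

Call:
drive_tool --targets "0 0.3 0 0 0;0 0 0 0 0.4;0 0 0 0 0.5;0 0 0 0 0.5;0 0 0 0 0.5;0 0 -3 0 0.5;0 0 -6 0 0.5;0 0 -10 0 0.5;0 0 -14 0 0.5;0 0 -18 0 0.5;0 0 -20 0 0.5;0 0 -20 0 0.5;0 0 -20 0 0.5;0 0 -18 0 0.5;0 0 -14 0 0.5;0 0 -10 0 0.5;0 0 -6 0 0.5;0 0 -3 0 0.5;0 0 0 0 0.5"

```text
time_s: 82.5
position: [617.1, 23.6, 239.5]
ee_rot: [0.007, 0.998, -0.068, 0.003]
ft_force: [0.1, -0.3, 0.5]
finger_gap: 42.4
```

```bash
python3 - <<'E'
from h import *
np.set_printoptions(precision=1,suppress=True)
plan(612.5,-7.5,58,-7.3)
c=cam('wrist'); save(c,'w45.png')
c=cam('scene'); save(c,'scene9.png')
c=cam('side'); save(c,'side9.png',(200,110,310,220),5)
E
```

```text
t82.50 pos [617.1  23.6 239.5] th -7.81 tilt 0.836 gap 42.4 F [ 0.1 -0.3  0.5] | spin -0.51 shift [ -1.8  29.1 181.9]
```

View pics/w45.png

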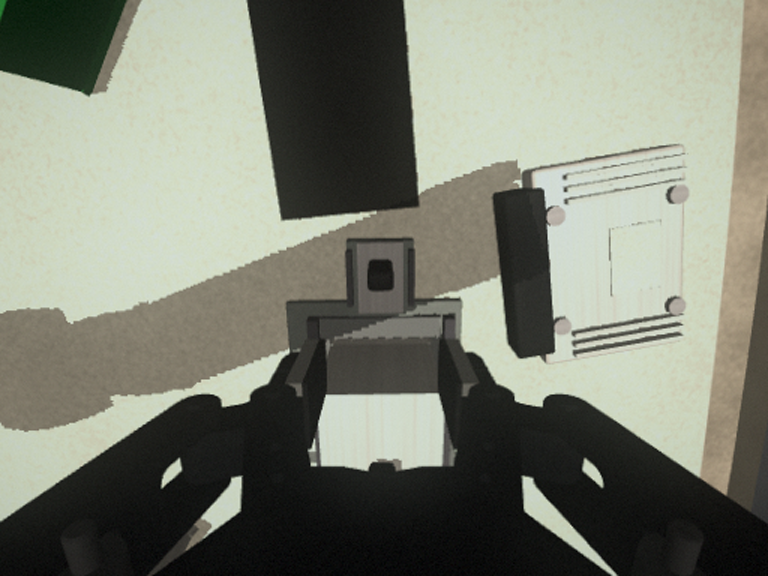

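View pics/scene9.png

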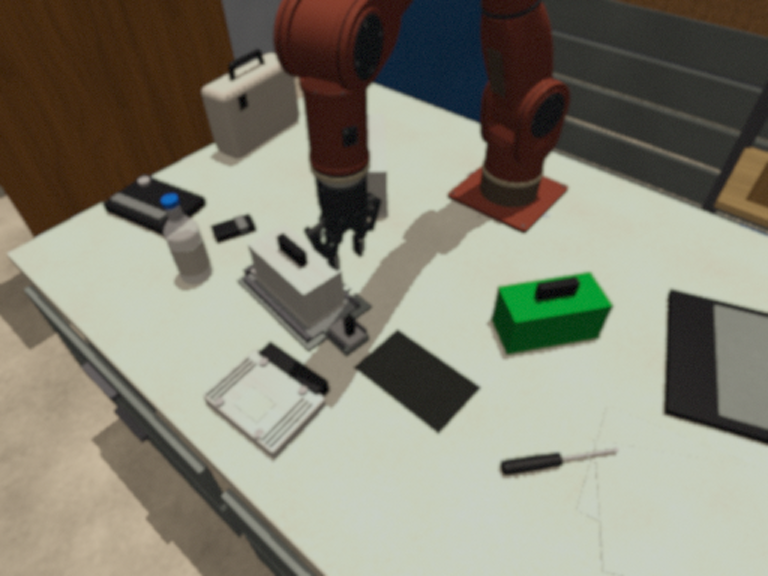

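View pics/side9.png

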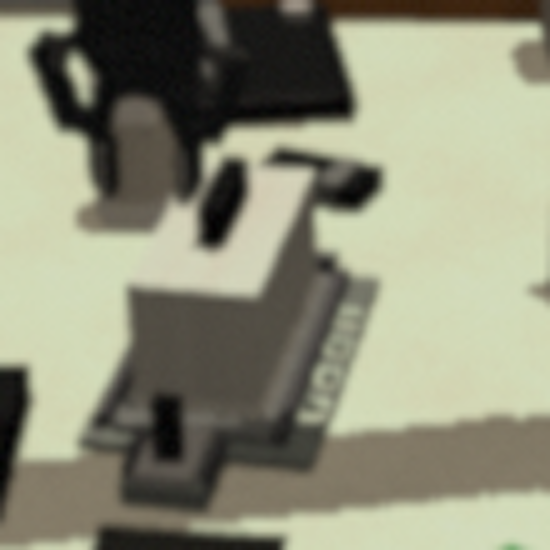

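```bash
python3 - <<'E'
from h import *
np.set_printoptions(precision=2,suppress=True)
for n,box in (('scene',(170,150,228,210)),('side',(222,155,262,205))):
    a=cv2.imread('pics/%s0.png'%n,0); a=cv2.resize(a,(512,384),interpolation=cv2.INTER_AREA).astype(np.float32)
    c=cam(n); b=cv2.cvtColor(c['img'],cv2.COLOR_RGB2GRAY).astype(np.float32)
    x0,y0,x1,y1=box; w=np.eye(2,3,dtype=np.float32)
    cc,w=cv2.findTransformECC(a[y0:y1,x0:x1],b[y0:y1,x0:x1],w,cv2.MOTION_TRANSLATION,(3,200,1e-6)); print(n,cc,w[:,2])
o=sensors.get_obs(); print(o['joint_vel'])
E
```

```text
scene 0.7667068165727453 [-0.33  0.27]
side 0.9480924248930018 [ 0.28 -0.06]
[ 0. -0. -0. -0.  0.  0. -0.]
```

Lid back within about 1 mm of its starting position (0.3–0.4 px). Handing in.

```bash
python3 -c "
from plant import ctrl
print(ctrl.job_done())"
```

```text
the job is handed in; nothing more can be done
None
```

I carried out all the steps and handed the job in at about 83 s; the hand-in reports no verdict.

**What I did**
- Slid the bolt fully in. It moved about 21 mm to a hard stop.
- Drew the lid straight up and stood it on the mat.
- Returned the two adapters that were on the bench, the oblong and the round. Each touched its slot floor at the height I expected. I saw no square or tee adapter in any view.
- Put the lid back, then drew the bolt back about 22 mm to its end stop.

**Last checks**
- **Lid height:** with closed fingers I touched the top of the grip bar at 152 mm, which is the height for a fully home lid.
- **Lid position:** the scene and side pictures match the start to about 0.3–0.4 px, roughly 1 mm. The scene match was weak (0.77) because the robot's shadow had moved. An earlier wrist picture put the bar about 2 mm from its first measured place, which is within the 6 mm tolerance.
- **Bolt:** in the scene picture the post is back where it started.
- **Objects to leave alone:** the control unit, bottle, screwdriver and plug box look unmoved.
- **Adapters:** I last saw them standing in their slots just before the lid went on. I can't see them under it now.
- **At hand-in:** the arm was still and clear, with nothing held.

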